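# Take the size of a welding jig with a tape measure

## Task

Take the size of the welding jig with the tape measure: stand the tape on the jig plate with its end hook over the outside of the upright end lip, then draw the case straight back against the spring until its back rests lightly against the rubber bumper of the stop pin, and while it is held there press the thumb lock all the way down so the measurement keeps. Feel your way: do not ram or wrench the lip or the stop pin. Leave the tape locked, still hooked and touching the bumper, standing on the plate square to the jig, and leave the other things on the bench alone.

Things in the scene. Friction and masses are not known exactly. Their poses are not given: they have to be found in the camera images.
- tape: Grey plastic tape measure, 0.35-0.5 kg, standing on its flat sole: case 90 mm long (x), 36 wide, 70 high; origin under the middle of the sole, x out of the nose, z up. Its rear part (x -45 to +2 mm) is 70 mm high, 36 mm wide; its nose (x 2 to 45) is a flat shoulder 38 mm high that carries the thumb lock. The yellow blade leaves the nose 18 mm (underside) above the sole.
- tape_back (a point): On the flat upright back face of the case: its middle, 28 mm above the sole, 45 mm behind the tape's origin. This face is to meet the rubber bumper of the stop pin.
- hook (a point): Middle of the lower edge of the inner face (towards the case) of the steel end hook that hangs from the blade's tip: 22 mm wide, 2 thick, from the blade (18 mm) down to 7 mm above the sole. With the blade run in, this face is 14 mm ahead of the nose, 59 mm ahead of the tape's origin. Axes as the tape's.
- lock_top (a point): Middle of the top of the thumb lock: a black upright lug 20 mm long (tape's x), 14 wide (y), on the nose shoulder, 26 mm ahead of the tape's origin; its top is 62 mm above the sole, 24 above the shoulder, when up. It is firmly guided and slides only up and down, so the tape can also be lifted and drawn by it.
- lock (a joint): How far the thumb lock is down: 0 up (unlocked), 0.006 m down against its stop. It slides stiffly (9 N), and over its last 3 mm a brake squeezes the blade: about 16 N take it fully home. It stays where it is left. Part way down it does not hold the blade.
- blade (a joint): How far the blade is drawn out beyond its run-in position: 0 to 0.088 m. A spring pulls it in with about 6 N throughout. If the case is let go unlocked with the blade drawn out, it runs forward: its sole rubs with only 2 to 3 N.
- jig: Welding jig fixed to the bench: an aluminium plate 260 mm long (x), 90 mm wide, 10 mm thick; origin on the bench under the jig's middle, x points along the jig to the end lip, z up. The end lip stands across its +x end, the stop block on its -x end.
- lip: The end lip: an aluminium upright 80 mm long (along the jig's y) and 4.5 mm thick, its top 16.5 mm above the plate. Origin in the middle of the top edge of its outer face (the one away from the stop); x points outwards, along the jig. The hook has to hang behind this outer face (x = 0), between the bolt heads at 30 mm either side.
- stop: The steel stop block: 45 mm long, 50 wide, 44 high, clamp knob on top to 61 mm; origin at the middle of the foot of its front face, 205 mm behind the lip's outer face; x to the lip. A stop pin with a round 20 mm rubber bumper sticks out, 28 mm above the plate; the bumper gives 1 mm per 4 N. Each time it ends elsewhere, 16 to 56 mm ahead of the face: the blade draws out 45 to 85 mm.
- bottle: Bystander: white squeeze bottle, 60 mm across, 165 mm high; origin under its middle.
- brush: Bystander: hand brush lying on the bench, 200 mm long; origin under its middle.
- magnet: Bystander: red welding magnet, 75 mm long, 75 mm high; origin under its middle.
- offcut: Bystander: offcut of 40 mm square aluminium tube, 110 mm long; origin under its middle.
There are look-alikes about, which are no part of the job. Several things look just like the tape: the one meant starts farthest from the robot's base.

How it is judged:
By the outcome, as a careful person would: the job done as asked, in the order asked, and still so for the second after the job is handed in, with the robot touching nothing.
It also fails if it takes over 62 s, if anything falls off the work surface, if the arm or the gripper's body presses on something with over 40 N, if the wrist force passes 120 N, or if a joint passes its speed limit or range.

## Robot

A 6-joint arm with a two-finger parallel gripper is mounted at the origin on the work surface. World frame = base frame: x ahead of the robot, y to its left, z up, the work surface at z = 0. Lengths are in m, angles in degrees, forces in N, time in s.
With the tool pointing down it reaches from about 0.375 to 0.75 m from the base axis. Payload 9 kg.
Tool frame: the origin (TCP) lies between the finger pads; the fingertips stand 8 mm ahead of it and the grasp point (between the pads) lies 11 mm behind it; z points along the fingers, y is the direction in which the jaws open and shut (so a half turn about z gives the same grasp; the last joint's range is limited). The gripper opens to 85 mm and grips with 20 to 120 N. Pads are 22 mm wide; open, the fingers measure 114 mm over their backs; the gripper's body (76 mm by 85 mm) begins 54 mm behind the grasp point. The pads swing forward as they close: fully open they stand 13 mm farther back than shut.
Start: joints at [57.886, 5.964, 5.575, 89.605, 0, 77.527], TCP at [0.202, 0.565, 0.239] pointing down, gripper open.
Joint ranges: [-171.21, 171.21], [-48.23, 106.86], [-62.78, 66.21], [-105.2, 120.99], [-86.42, 89.51], [-180, 180]. Speed limits (degrees/s): [127.2, 127.2, 147.25, 180, 180, 180].

## Interface

Orientations are given as a 3x3 rotation matrix whose columns are the frame's x, y, z axes.
In Python, from workcell import manip gives the robot as it stands.
- The arm moves only by the tool drive_tool, never from a script. Its argument "rows" is a list of rows, each an object of numbers: "x", "y", "z": the shift along the tool's x, y, z in cm; "twist": the turn about the tool's z in degrees. A call has 1 to 12 rows; each row is the pose to reach, as a shift and turn from the pose measured when the call began, along the tool's axes at that moment; what a row does not reach only later rows make up. A row lasts 1/10 s, in which the tool goes at most 50 mm and 8.59 degrees, less where a joint would pass 70% of its speed; a pose out of reach is approached as far as the arm can. A call with a gripper value outside its range is refused whole. "claw" is the gripper command: -1 is shut, 1 is fully open, values between are in proportion, set as the call begins (left out, the last holds). The fingers move at their own pace and stop on an object; "squeeze" is the grip in N (left out, the last holds). Time passes only in rows, so rows that repeat a pose let the fingers close. It gives the time, the measured TCP pose, the force and the opening at its end, in the units of the state.
- manip.observe(): the state, without advancing time (a new reading comes with each control period).
- manip.grab_frame(name): name is "scene" or "side" or "wrist"; returns a dict with "frame" (480x640x3 uint8, red, green, blue), "z_map" (480x640 float32, m along the optical axis (not along the pixel's ray), 0 where there is no reading), "fov_y" (degrees; the focal length in pixels is half the picture's height over the tangent of half this angle, whatever the lens; pixels are square), "cx", "cy" (the principal point, pixels), "k1" (the pictures are not rectified: a ray, as slopes to the right and down, at radius r is drawn at 1 + k1 r^2 times it, then the intrinsics apply), "T" (4x4, takes a point from camera to world coordinates); the wrist camera has in their place "T_tool_cam" (4x4, takes a point from camera to tool coordinates, whose origin is the TCP and whose axes are the flange's). Camera axes: x right, y down, z forward; pixel columns grow to the right and rows downward; lengths in m; the calibration is good to about 2 mm. A picture is of the moment at which its call begins: read the wrist's pose just before it.
- manip.finish_job(): hands the job in, once; it reports no verdict.
The state is a dict: "t": time; "joint_pos": joint angles; "joint_vel": joint speeds; "tau": joint torques, N m; "ee_pos": TCP position; "orientation": TCP orientation; "ft_force": force on the tool from outside, world axes, zero at the start; "wrist_torque": the same for the moment, N m; "gripper_width": finger opening in m.
Only numpy, scipy, OpenCV 4.12 (cv2) and the standard library are available. Lean on these libraries where they do the work, as an engineer would, in place of code of your own. Each camera call takes 0.05 s, during which the arm holds its last target. There are 200 camera calls.

## Working session

There is one attempt and no reset: what is moved stays moved. The work goes in short steps, Python scripts to look and compute and a tool call to move; the robot and the scene stay as the last step left them, time stands still between calls to the robot, and variables do not carry over. Pictures are saved under pics/ and viewed, about 8 in all and at most 12, crops included, and the job is handed in when it is done.

Besides the shell and the picture viewer there is one more tool, called after "Emit:" by a JSON object that holds its "api" and its "payload", one argument or row to a line. drive_tool: Moves the arm, as the interface text tells. Its arguments: {"type":"object","properties":{"rows":{"type":"array"},"claw":{"type":"number"},"squeeze":{"type":"number"}},"required":["rows"]}

```bash
mkdir -p pics; ls
cat > h.py <<'E'
import numpy as np,cv2,pickle
from workcell import manip
def grab(n):
    s=manip.observe(); f=manip.grab_frame(n)
    if n=='wrist':
        T=np.eye(4);T[:3,:3]=s['orientation'];T[:3,3]=s['ee_pos'];f['T']=T@f['T_tool_cam']
    pickle.dump(f,open(n+'.pkl','wb'));return f
def load(n): return pickle.load(open(n+'.pkl','rb'))
def ray(f,u,v):
    F=240/np.tan(np.radians(f['fov_y']/2)); K=np.array([[F,0,f['cx']],[0,F,f['cy']],[0,0,1.]])
    p=cv2.undistortPoints(np.array([[[u,v]]],float),K,np.array([f['k1'],0,0,0.]))[0,0]
    return np.array([p[0],p[1],1])
def pt(f,u,v,z=None):
    r=ray(f,u,v);T=np.array(f['T'])
    if z is None: d=float(f['z_map'][int(round(v)),int(round(u))])
    else: d=(z-T[2,3])/(T[:3,:3]@r)[2]
    return T[:3,:3]@(r*d)+T[:3,3]
def save(f,name,crop=None,k=1):
    im=f['frame'][:,:,::-1]
    if crop: a,b,c,d=crop; im=im[b:d,a:c]
    cv2.imwrite('pics/'+name,cv2.resize(im,None,fx=k,fy=k,interpolation=cv2.INTER_CUBIC))
E
python3 - <<'E'
from h import *
f=grab('scene');g=grab('side')
save(f,'s0.png');save(g,'d0.png')
print(f['k1'],f['T'],g['T'])
print(manip.observe())
E
```

```text
pics
-0.09597477588604841 [[-0.60102633  0.45649522 -0.65603313  1.18862565]
 [ 0.79919156  0.35124014 -0.48777373  0.49782386]
 [ 0.0077588  -0.817461   -0.5759317   0.71541354]
 [ 0.          0.          0.          1.        ]] [[ 0.84765057 -0.38800987  0.36185197  0.06559445]
 [-0.53044232 -0.60572913  0.59306253 -0.70833568]
 [-0.01092984 -0.69465139 -0.7192635   0.87166267]
 [ 0.          0.          0.          1.        ]]
{'t': 0.1, 'joint_pos': array([ 5.78869139e+01,  5.99662066e+00,  5.53186782e+00,  8.96059780e+01,
       -1.29516435e-03,  7.75259379e+01]), 'joint_vel': array([-0.0825545 , -0.03170165, -0.00115321, -0.05742889,  0.02761751,
       -0.00080967]), 'tau': array([ 6.07928436e-03, -5.58202064e+01,  5.04723608e+01,  1.28211826e-02,
       -2.40850468e-04,  5.08598441e-05]), 'ee_pos': array([0.20149815, 0.56483608, 0.23858893]), 'orientation': array([[-9.41828686e-01,  3.36092726e-01, -6.37096150e-04],
       [ 3.36093241e-01,  9.41828124e-01, -1.05762617e-03],
       [ 2.44574608e-04, -1.21022638e-03, -9.99999238e-01]]), 'ft_force': array([-0.91847201, -0.61999245,  0.67308574]), 'wrist_torque': array([ 0.00770674,  0.02013563, -0.00551433]), 'gripper_width': 0.0854757267104944}
```

View pics/s0.png

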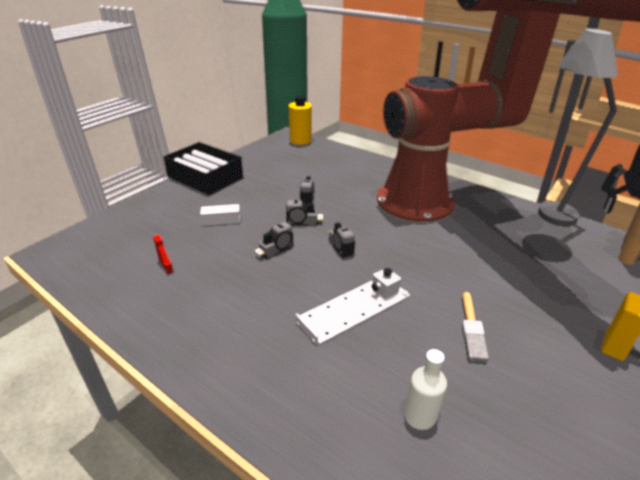

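View pics/d0.png

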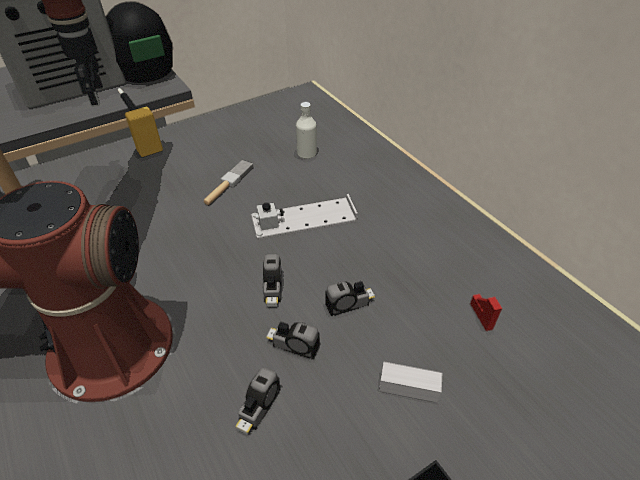

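The scene view shows the jig at about (353,305), with the stop at (385,285) and the lip at its left end. The side view shows four tapes at (272,280), (348,297), (295,338) and (260,400). I'll measure their distances from the base and the jig pose.

Run:
```python
from h import *
g=load('side');f=load('scene')
for n,u,v in [('A',272,280),('B',348,297),('C',295,338),('D',260,400),('Bnose',372,295),('bottle',306,150),('jigfar stop',250,213),('near stop',257,236),('lip near',357,217),('lip far',348,196),('stoptop',267,215),('bumper',283,213)]:
    p=pt(g,u,v);print(n,p.round(3),np.hypot(p[0],p[1]).round(3))
for n,u,v in [('lip1',298,318),('lip2',318,338),('stopcorner',408,295),('tapeB',280,240),('hookB',260,252)]:
    print(n,pt(f,u,v).round(3))
save(g,'d1.png',(240,180,390,330),4)
```

```text
A [ 0.344 -0.075  0.064] 0.352
B [ 0.461 -0.194  0.052] 0.5
C [ 0.312 -0.226  0.059] 0.385
D [ 0.195 -0.302  0.053] 0.359
Bnose [ 0.524 -0.198  0.02 ] 0.56
bottle [0.684 0.345 0.026] 0.767
jigfar stop [0.428 0.211 0.001] 0.477
near stop [0.4   0.116 0.009] 0.417
lip near [ 0.66   0.047 -0.002] 0.662
lip far [0.668 0.103 0.027] 0.676
stoptop [0.439 0.128 0.052] 0.457
bumper [0.483 0.126 0.039] 0.499
lip1 [0.656 0.052 0.027]
lip2 [0.672 0.117 0.021]
stopcorner [0.428 0.2   0.011]
tapeB [ 0.475 -0.155  0.043]
hookB [ 0.527 -0.18   0.024]
```

View pics/d1.png

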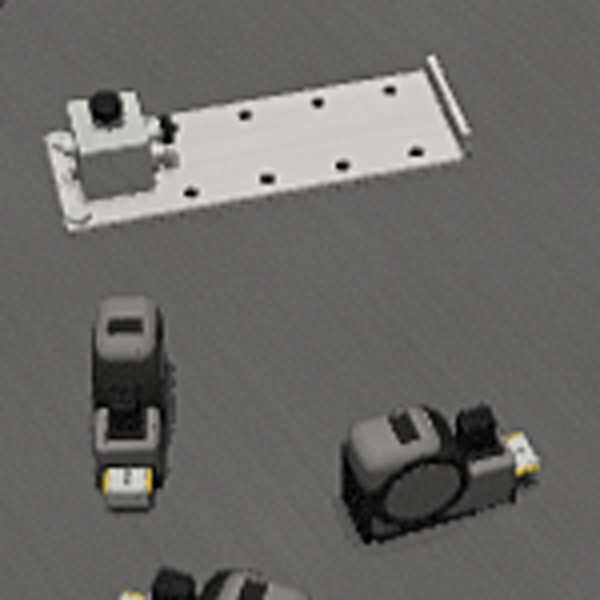

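Tape B, side (348,297), is the farthest at about 0.49 m. It is roughly parallel to the jig, with its nose towards +x and yaw about -17°. I'll move above the jig first and look from there.

Emit:
{"api": "drive_tool", "payload": {
  "rows": [
    {"x": -16,"y": -10,"z": -4},
    {"x": -49,"y": -31,"z": -4},
    {"x": -49,"y": -31,"z": -4},
    {"x": -49,"y": -31,"z": -4},
    {"x": -49,"y": -31,"z": -4},
    {"x": -49,"y": -31,"z": -4},
    {"x": -49,"y": -31,"z": -4},
    {"x": -49,"y": -31,"z": -4},
    {"x": -49,"y": -31,"z": -4},
    {"x": -49,"y": -31,"z": -4},
    {"x": -49,"y": -31,"z": -4},
    {"x": -49,"y": -31,"z": -4}
  ]
}}

```text
$.rows[0]: bad value
```

Emit:
{"api": "drive_tool", "payload": {
  "rows": [
    {"x": 0},
    {"x": 0},
    {"x": 0}
  ]
}}

```text
$.rows[0]: bad value
```

Run:
```python
from h import *
w=grab('wrist');save(w,'w0.png');s=manip.observe();print(s['ee_pos'],s['joint_pos'],s['t'],w['T'].round(3))
```

```text
[0.2015337  0.56487879 0.23871606] [ 5.78858570e+01  5.99122652e+00  5.53936304e+00  8.96065254e+01
 -6.35206499e-04  7.75272295e+01] 0.15 [[ 0.336  0.905  0.26   0.135]
 [ 0.942 -0.322 -0.095  0.589]
 [-0.002  0.276 -0.961  0.374]
 [ 0.     0.     0.     1.   ]]
```

View pics/w0.png

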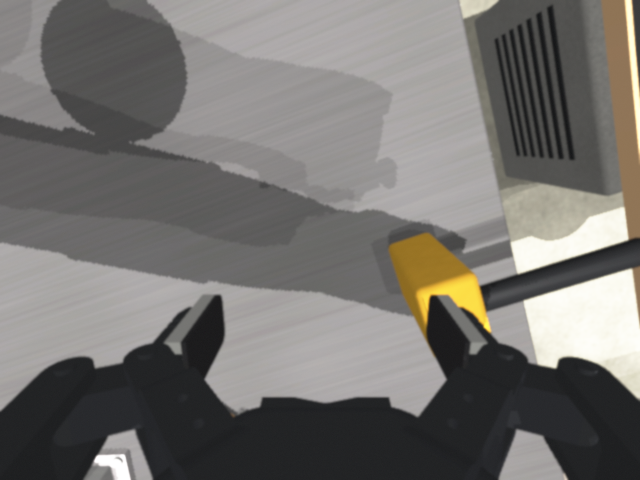

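That picture shows only the start place (yellow block at (440,280)). The move was refused, probably because every row needs all four keys.

Emit:
{"api": "drive_tool", "payload": {
  "rows": [
    {"x": -16,"y": -10,"z": -4,"twist": 0},
    {"x": -49,"y": -31,"z": -4,"twist": 0},
    {"x": -49,"y": -31,"z": -4,"twist": 0},
    {"x": -49,"y": -31,"z": -4,"twist": 0},
    {"x": -49,"y": -31,"z": -4,"twist": 0},
    {"x": -49,"y": -31,"z": -4,"twist": 0},
    {"x": -49,"y": -31,"z": -4,"twist": 0},
    {"x": -49,"y": -31,"z": -4,"twist": 0},
    {"x": -49,"y": -31,"z": -4,"twist": 0},
    {"x": -49,"y": -31,"z": -4,"twist": 0},
    {"x": -49,"y": -31,"z": -4,"twist": 0},
    {"x": -49,"y": -31,"z": -4,"twist": 0}
  ]
}}

```text
t: 1.35
ee_pos: [0.5603, 0.1053, 0.2785]
orientation: [[-0.941, 0.338, -0.001], [0.338, 0.941, -0.001], [0.0, -0.001, -1.0]]
ft_force: [-0.1, 0.3, -0.8]
gripper_width: 0.0854
```

Emit:
{"api": "drive_tool", "payload": {
  "rows": [
    {"x": 0,"y": 0,"z": 0,"twist": 0},
    {"x": 0,"y": 0,"z": 0,"twist": 0}
  ]
}}

```text
t: 1.55
ee_pos: [0.5603, 0.1046, 0.2779]
orientation: [[-0.941, 0.34, -0.002], [0.34, 0.941, -0.001], [0.002, -0.002, -1.0]]
ft_force: [0.3, -0.0, -0.3]
gripper_width: 0.0853
```

Run:
```python
from h import *
w=grab('wrist');save(w,'w1.png');s=manip.observe();print(s['ee_pos'],s['joint_pos'],s['t'])
```

```text
[0.55991529 0.10553419 0.27816516] [-2.44345587e+00  1.51121440e+00  4.99645385e+00  9.35783608e+01
 -5.63941857e-02  1.73361890e+01] 1.6
```

View pics/w1.png

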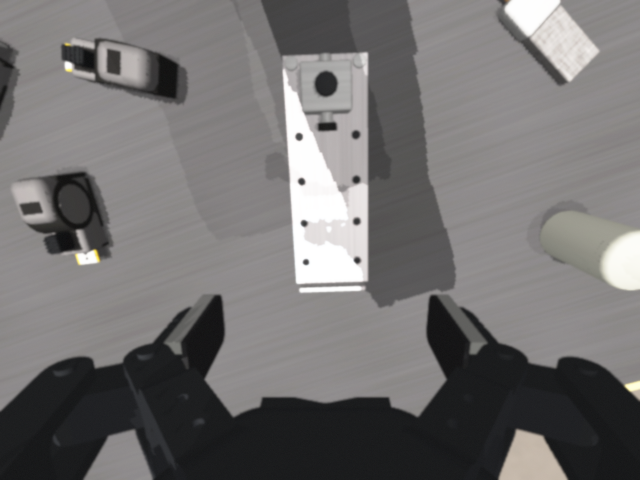

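The wrist view shows the jig nearly upright: plate corners (283,54) and (368,53), lip edge (300,291)-(365,290), stop at (327,85), bumper at (327,126). The tape is at the left: rear (40,195), lock (62,242), hook (88,257).

Run:
```python
from h import *
w=load('wrist')
P=lambda n,u,v,z:print(n,pt(w,u,v,z).round(4),pt(w,u,v).round(4))
for a in [('l1',300,292,.0265),('l2',365,291,.0265),('s1',283,54,.01),('s2',368,53,.01),('e1',296,285,.01),('e2',368,283,.01),('bump',327,130,.048),('knob',326,84,.071),('rear',32,210,.07),('lock',62,242,.062),('hook',88,257,.02)]:P(*a)
for q in [((300,292),(365,291),.0265),((283,54),(368,53),.01)]:
    a,b=pt(w,*q[0],q[2]),pt(w,*q[1],q[2]);d=b-a;print((a+b)/2,np.degrees(np.arctan2(d[1],d[0]))-90,np.linalg.norm(d))
save(w,'w1a.png',(270,40,390,310),2.2)
v=cv2.resize(w['frame'][150:280,0:140,::-1],None,fx=4,fy=4,interpolation=2)
j=cv2.resize(w['frame'][250:310,270:400,::-1],(560,258),interpolation=2)
j2=cv2.resize(w['frame'][40:145,260:400,::-1],(560,420),interpolation=2)
cv2.imwrite('pics/c1.png',v);cv2.imwrite('pics/c2.png',np.vstack([j,j2])[:600])
```

```text
l1 [0.652  0.0378 0.0265] [0.6623 0.0318 0.0013]
l2 [0.6778 0.1136 0.0265] [0.6896 0.1126 0.0016]
s1 [0.3962 0.1155 0.01  ] [0.3939 0.1152 0.0006]
s2 [0.4258 0.2005 0.01  ] [ 0.424   0.2024 -0.0008]
e1 [0.6479 0.0326 0.01  ] [0.6513 0.0304 0.001 ]
e2 [0.6764 0.1199 0.01  ] [0.68   0.1198 0.0019]
bump [0.4848 0.1331 0.048 ] [0.4848 0.1331 0.0483]
knob [0.4473 0.1456 0.071 ] [0.4472 0.1456 0.0709]
rear [ 0.4579 -0.1739  0.07  ] [ 0.4581 -0.1724  0.0717]
lock [ 0.4973 -0.1709  0.062 ] [ 0.4973 -0.1744  0.0579]
hook [ 0.5245 -0.1878  0.02  ] [ 0.5244 -0.1865  0.0216]
[0.66490664 0.07565143 0.0265    ] -18.80978574691585 0.0800765359538842
[0.41099961 0.15800393 0.01      ] -19.275638599018535 0.08995537757035797
```

Next I'll go above the tape for a close look. The jig's yaw is about -18.3°, with the lip's outer top middle at (0.665, 0.0757).

Emit:
{"api": "drive_tool", "payload": {
  "rows": [
    {"x": -3.4,"y": -28.5,"z": 5,"twist": 0},
    {"x": -3.4,"y": -28.5,"z": 5,"twist": 0},
    {"x": -3.4,"y": -28.5,"z": 5,"twist": 0},
    {"x": -3.4,"y": -28.5,"z": 5,"twist": 0},
    {"x": -3.4,"y": -28.5,"z": 5,"twist": 0},
    {"x": -3.4,"y": -28.5,"z": 5,"twist": 0},
    {"x": -3.4,"y": -28.5,"z": 5,"twist": 0},
    {"x": -3.4,"y": -28.5,"z": 5,"twist": 0},
    {"x": -3.4,"y": -28.5,"z": 5,"twist": 0},
    {"x": -3.4,"y": -28.5,"z": 5,"twist": 0}
  ]
}}

```text
t: 2.6
ee_pos: [0.4959, -0.1727, 0.229]
orientation: [[-0.942, 0.336, -0.001], [0.336, 0.942, -0.001], [0.001, -0.001, -1.0]]
ft_force: [0.3, 0.1, -0.3]
gripper_width: 0.0855
```

Run:
```python
from h import *
w=grab('wrist');save(w,'w2.png');s=manip.observe();print(s['ee_pos'],s['joint_pos'],s['t'])
```

```text
[ 0.49585837 -0.17285322  0.22892447] [-33.45489086  -7.20918218  -8.5933408   88.633988    -0.08885822
 -13.80396286] 2.65
```

View pics/w2.png

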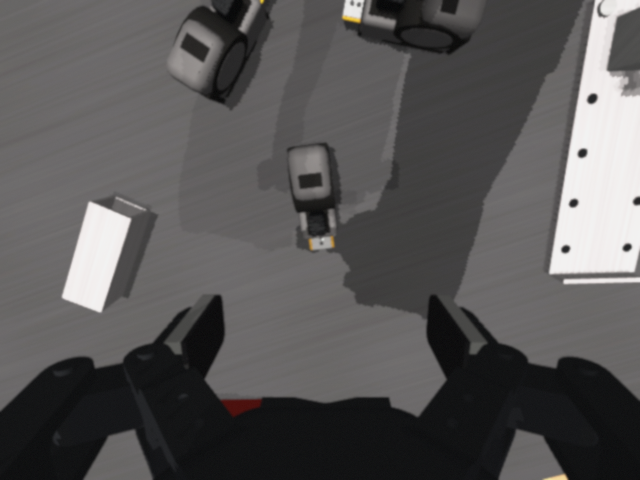

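The tape is centred: rear top about (311,172), lock (318,222), hook (321,243). I'll fit its pose from the depth.

```bash
cat >> h.py <<'E'
def cloud(f,a,b,c,d):
    F=240/np.tan(np.radians(f['fov_y']/2)); K=np.array([[F,0,f['cx']],[0,F,f['cy']],[0,0,1.]])
    u,v=np.meshgrid(np.arange(a,c),np.arange(b,d)); z=f['z_map'][b:d,a:c].ravel()
    p=cv2.undistortPoints(np.stack([u.ravel(),v.ravel()],1)[:,None].astype(float),K,np.array([f['k1'],0,0,0.]))[:,0]
    P=np.c_[p,np.ones(len(p))]*z[:,None]
    return P@f['T'][:3,:3].T+f['T'][:3,3]
E
python3 - <<'E'
from h import *
w=load('wrist')
P=cloud(w,270,125,360,260)
for n,lo,hi in [('top',.063,.08),('all',.012,.08),('nose',.03,.045)]:
    Q=P[(P[:,2]>lo)&(P[:,2]<hi)]
    print(n,len(Q),Q.mean(0).round(4),cv2.minAreaRect((Q[:,:2]*1000).astype(np.float32)))
for u,v,z in [(318,222,.062),(321,243,.02),(317,222,.062)]: print(pt(w,u,v,z).round(4),pt(w,u,v).round(4))
save(w,'w2c.png',(280,130,350,260),4.5)
E
```

```text
top 2343 [ 0.4538 -0.1715  0.069 ] ((466.41546630859375, -174.72250366210938), (37.301212310791016, 79.51631164550781), 77.90119171142578)
all 4039 [ 0.4698 -0.1749  0.059 ] ((479.26739501953125, -177.44488525390625), (38.04142761230469, 106.36544036865234), 77.37661743164062)
nose 591 [ 0.5006 -0.1812  0.0388] ((471.2817077636719, -175.35885620117188), (36.158687591552734, 90.16215515136719), 76.43722534179688)
[ 0.4942 -0.1796  0.062 ] [ 0.4939 -0.1794  0.0635]
[ 0.5256 -0.1886  0.02  ] [ 0.5247 -0.1882  0.0231]
[ 0.4939 -0.1804  0.062 ] [ 0.4937 -0.1803  0.063 ]
```

View pics/w2c.png

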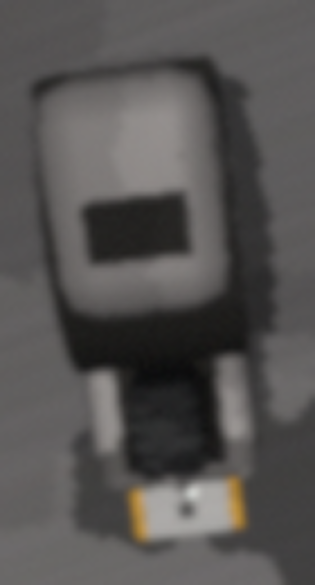

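The tape's yaw is about -13° and its lock is at (0.4967,-0.1813). I'll grip the lug from above with the fingertips about 9 mm over the shoulder, which leaves room for the 6 mm press.

Emit:
{"api": "drive_tool", "payload": {
  "rows": [
    {"x": -0.36,"y": -0.76,"z": 4,"twist": -6.6},
    {"x": -0.36,"y": -0.76,"z": 8,"twist": -6.6},
    {"x": -0.36,"y": -0.76,"z": 11,"twist": -6.6},
    {"x": -0.36,"y": -0.76,"z": 13,"twist": -6.6},
    {"x": -0.36,"y": -0.76,"z": 13,"twist": -6.6},
    {"x": -0.36,"y": -0.76,"z": 13,"twist": -6.6}
  ],
  "claw": 0,
  "squeeze": 80
}}

```text
t: 3.25
ee_pos: [0.4968, -0.1808, 0.0997]
orientation: [[-0.974, 0.225, -0.001], [0.225, 0.974, -0.001], [0.001, -0.001, -1.0]]
ft_force: [0.1, -0.1, 0.4]
gripper_width: 0.0428
```

Emit:
{"api": "drive_tool", "payload": {
  "rows": [
    {"x": 0,"y": -0.05,"z": 1.5,"twist": 0},
    {"x": 0,"y": -0.05,"z": 3,"twist": 0},
    {"x": 0,"y": -0.05,"z": 4,"twist": 0},
    {"x": 0,"y": -0.05,"z": 4.45,"twist": 0},
    {"x": 0,"y": -0.05,"z": 4.45,"twist": 0},
    {"x": 0,"y": -0.05,"z": 4.45,"twist": 0}
  ]
}}

```text
t: 3.85
ee_pos: [0.4968, -0.1815, 0.0554]
orientation: [[-0.974, 0.225, -0.001], [0.225, 0.974, -0.001], [0.001, -0.001, -1.0]]
ft_force: [-0.2, -0.2, -0.6]
gripper_width: 0.0426
```

Emit:
{"api": "drive_tool", "payload": {
  "rows": [
    {"x": 0,"y": 0,"z": 0,"twist": 0},
    {"x": 0,"y": 0,"z": 0,"twist": 0},
    {"x": 0,"y": 0,"z": 0,"twist": 0},
    {"x": 0,"y": 0,"z": 0,"twist": 0},
    {"x": 0,"y": 0,"z": 0,"twist": 0}
  ],
  "claw": -1
}}

```text
t: 4.35
ee_pos: [0.4972, -0.1818, 0.056]
orientation: [[-0.974, 0.225, 0.0], [0.225, 0.974, -0.002], [-0.001, -0.002, -1.0]]
ft_force: [-0.6, -0.3, 5.0]
gripper_width: 0.0118
```

Run:
```python
from h import *
s=manip.observe();print(s)
w=grab('wrist');save(w,'w3.png',(160,200,480,440),2)
```

```text
{'t': 4.35, 'joint_pos': array([-34.20472315,  -3.52512434, -23.22712358,  70.23210564,
        -0.08977452, -21.20736103]), 'joint_vel': array([ 0.0304548 ,  0.05784832, -0.05861842,  0.01529864, -0.05084048,
        0.08670918]), 'tau': array([-9.00349813e-02, -4.29526770e+01,  4.61320031e+01, -2.49756631e-01,
       -5.98044862e-03,  3.49038583e-02]), 'ee_pos': array([ 0.49715334, -0.18177992,  0.05601604]), 'orientation': array([[-9.74380200e-01,  2.24907138e-01,  7.03467305e-05],
       [ 2.24906582e-01,  9.74378395e-01, -1.94236920e-03],
       [-5.05397033e-04, -1.87678465e-03, -9.99998111e-01]]), 'ft_force': array([-0.62577666, -0.33273498,  5.04712659]), 'wrist_torque': array([0.05741119, 0.10139167, 0.10025755]), 'gripper_width': 0.011824221478082307}
```

View pics/w3.png

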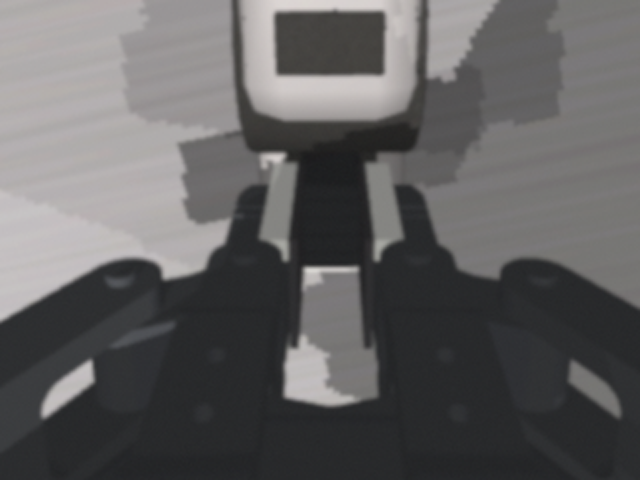

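The pads hold the lug squarely (lug edges at crop x≈300 and 365). I'll lift and carry it over the jig, then re-measure the jig.

Emit:
{"api": "drive_tool", "payload": {
  "rows": [
    {"x": 0,"y": 0,"z": -1,"twist": 0},
    {"x": 0,"y": 0,"z": -3,"twist": 0},
    {"x": 0,"y": 0,"z": -6,"twist": 0},
    {"x": 0,"y": 0,"z": -10,"twist": 0},
    {"x": 0,"y": 0,"z": -14,"twist": 0},
    {"x": 0,"y": 0,"z": -14,"twist": 0}
  ]
}}

```text
t: 5.0
ee_pos: [0.4991, -0.1827, 0.202]
orientation: [[-0.974, 0.225, 0.007], [0.225, 0.974, -0.006], [-0.008, -0.005, -1.0]]
ft_force: [0.7, -1.7, -3.3]
gripper_width: 0.0114
```

Emit:
{"api": "drive_tool", "payload": {
  "rows": [
    {"x": -0.3,"y": 3,"z": 0,"twist": 1},
    {"x": -1,"y": 7,"z": 0,"twist": 2.5},
    {"x": -1.7,"y": 11,"z": 0,"twist": 4},
    {"x": -2.3,"y": 15,"z": 0,"twist": 5.3},
    {"x": -3,"y": 19,"z": 0,"twist": 5.3},
    {"x": -3.5,"y": 23,"z": 0,"twist": 5.3},
    {"x": -3.7,"y": 26,"z": 0,"twist": 5.3},
    {"x": -3.9,"y": 28,"z": 0,"twist": 5.3},
    {"x": -3.9,"y": 28.8,"z": 0,"twist": 5.3},
    {"x": -3.9,"y": 28.8,"z": 0,"twist": 5.3},
    {"x": -3.9,"y": 28.8,"z": 0,"twist": 5.3}
  ]
}}

```text
t: 6.1
ee_pos: [0.6014, 0.0884, 0.2003]
orientation: [[-0.949, 0.314, 0.005], [0.314, 0.949, -0.007], [-0.007, -0.005, -1.0]]
ft_force: [-0.3, 0.7, -4.0]
gripper_width: 0.0119
```

Run:
```python
from h import *
s=manip.observe();w=grab('wrist');save(w,'w4.png');print(s['t'],s['ee_pos'],s['orientation'][:,0],s['wrist_torque'],s['gripper_width'])
g=grab('side');save(g,'d4.png',(220,140,400,270),4)
```

```text
6.1 [0.60138729 0.08839795 0.20031736] [-0.94933567  0.31418108 -0.0072137 ] [-0.07573928 -0.13018108 -0.01813113] 0.011893591097905578
```

View pics/w4.png

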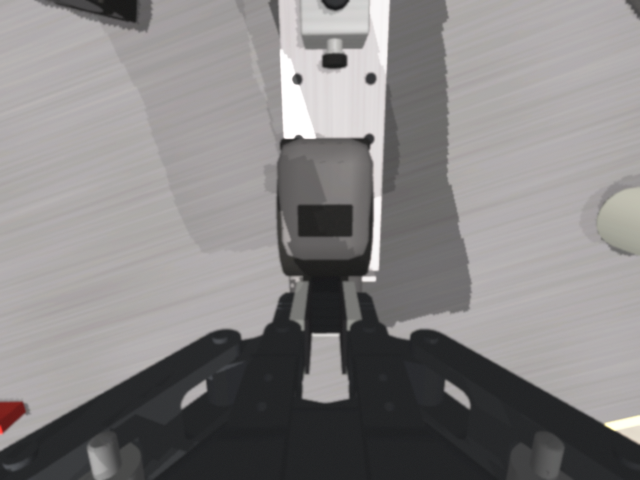

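Tape case at (325,205), lined up with the plate below (right edge (389,10) to (377,272)). Next I'll check the numbers.

Run:
```python
from h import *
w=load('wrist')
P=cloud(w,270,130,385,345)
Q=P[(P[:,2]>.2)&(P[:,2]<.25)]
r=cv2.minAreaRect((Q[:,:2]*1000).astype(np.float32));print('tape top',r)
# pitch: plane fit of flat top
T=P[(P[:,2]>np.percentile(Q[:,2],60)-.004)&(P[:,2]<.25)]
A=np.c_[T[:,:2],np.ones(len(T))];c=np.linalg.lstsq(A,T[:,2],rcond=None)[0]
d=np.array([.9494,-.314]);n=np.array([.314,.9494]);print('top z',T[:,2].mean(),'slope deg along,across',np.degrees([c[:2]@d,c[:2]@n]),len(T))
a,b=pt(w,389,10,.01),pt(w,377.5,270,.01);print('right edge',a,b,np.degrees(np.arctan2(*(b-a)[[1,0]])))
a,b=pt(w,281.5,5,.01),pt(w,283,135,.01);print('left edge',a,b,np.degrees(np.arctan2(*(b-a)[[1,0]])))
B=cloud(w,318,50,352,72);B=B[(B[:,2]>.03)];print('bumper fwd max along',np.percentile(B[:,:2]@d,[50,97,100]),'lip',np.array([.665,.0757])@d, 'lat',np.median(B[:,:2]@n),np.array([.665,.0757])@n)
```

```text
tape top ((572.9441528320312, 97.90504455566406), (39.05158996582031, 82.46939086914062), 71.7283935546875)
top z 0.21823715908132518 slope deg along,across [17.7910161   0.81030138] 13298
right edge [0.45483792 0.19088223 0.01      ] [0.67282647 0.11970641 0.01      ] -18.082466488886567
left edge [0.42358023 0.10821769 0.01      ] [0.5191407  0.07392411 0.01      ] -19.74143093114442
bumper fwd max along [0.41515026 0.4186351  0.47180461] lip 0.6075812 lat 0.2786211972448096 0.28067958000000004
```

View pics/d4.png

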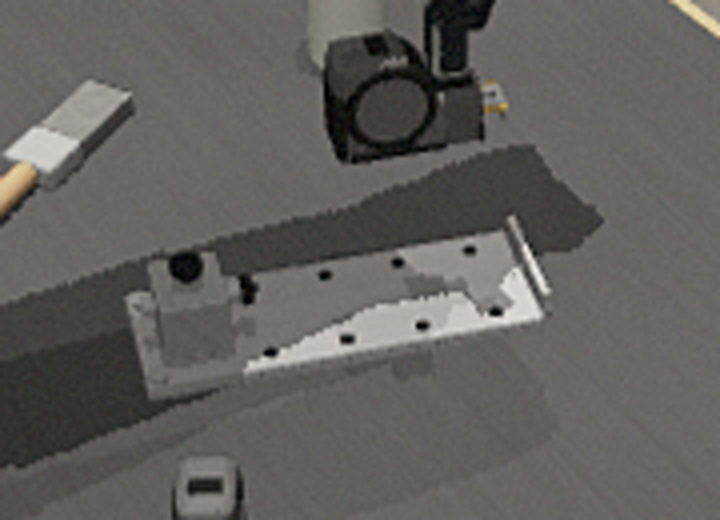

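Level and square (tape yaw -18.3°, jig about -18.3°). The expected draw is about 85 mm. I'll go over the hooking place, low but still clear of the lip.

Emit:
{"api": "drive_tool", "payload": {
  "rows": [
    {"x": -1,"y": 0.2,"z": 2,"twist": 0},
    {"x": -2,"y": 0.4,"z": 5,"twist": 0},
    {"x": -3,"y": 0.6,"z": 8,"twist": 0},
    {"x": -3.5,"y": 0.7,"z": 10,"twist": 0},
    {"x": -3.6,"y": 0.68,"z": 10.8,"twist": 0},
    {"x": -3.6,"y": 0.68,"z": 10.8,"twist": 0},
    {"x": -3.6,"y": 0.68,"z": 10.8,"twist": 0},
    {"x": -3.6,"y": 0.68,"z": 10.8,"twist": 0}
  ]
}}

```text
t: 7.0
ee_pos: [0.6394, 0.0823, 0.0949]
orientation: [[-0.949, 0.315, 0.009], [0.315, 0.949, -0.007], [-0.01, -0.004, -1.0]]
ft_force: [-1.0, 0.9, -4.7]
gripper_width: 0.0119
```

Run:
```python
from h import *
s=manip.observe();print(s['t'],s['ee_pos'],s['orientation'][:,0],s['ft_force'])
g=grab('side');f=grab('scene')
a=cv2.resize(g['frame'][160:240,300:380,::-1],None,fx=5,fy=5,interpolation=2)
b=cv2.resize(f['frame'][275:355,280:360,::-1],None,fx=5,fy=5,interpolation=2)
cv2.imwrite('pics/h5.png',np.hstack([a,b]))
```

```text
7.0 [0.63936132 0.08228911 0.09493161] [-0.94899661  0.31511586 -0.01036465] [-1.00654498  0.88142478 -4.65416798]
```

View pics/h5.png

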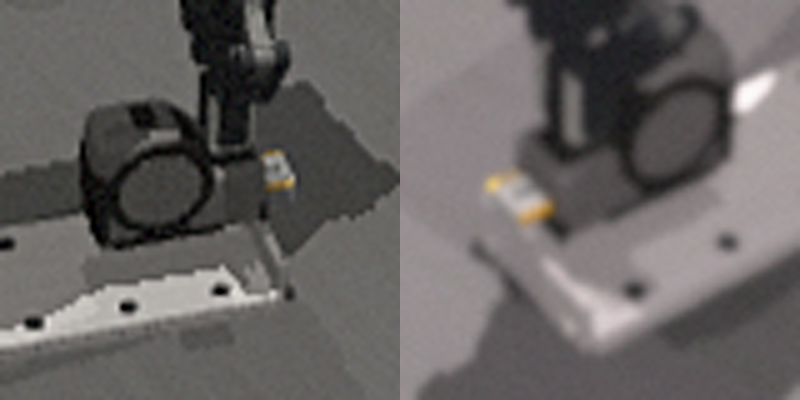

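Both views show the hook (left crop (278,170), right crop (518,197)) just over the lip. I'll compute the margin.

Run:
```python
from h import *
d=np.array([.9494,-.314]);n=np.array([.314,.9494])
f=load('scene');g=load('side')
for nm,fr,ox,oy,dx,L in [('side',g,300,160,0,[(262,153),(284,151),(295,187),(272,190)]),('scene',f,280,275,400,[(487,182),(518,225),(550,212),(515,172)])]:
    for u,v in L:
        p=pt(fr,ox+(u-dx)/5-.4,oy+v/5-.4,.058);print(nm,'hook',(p[:2]@d).round(4),(p[:2]@n).round(4))
# nose-lip clearance, lip top outer edge
for nm,fr,ox,oy,dx,L in [('side lip top',g,300,160,0,[(290,290),(275,240)]),('scene lip top',f,280,275,400,[(478,245),(575,330)])]:
    for u,v in L:
        p=pt(fr,ox+(u-dx)/5-.4,oy+v/5-.4,.0265);print(nm,(p[:2]@d).round(4),(p[:2]@n).round(4))
P=cloud(f,285,300,345,345);m=(P[:,2]>.05)&(P[:,2]<.068);L=P[m];al=L[:,:2]@d;print('scene cloud fwd',np.percentile(al,[95,98,100]))
P=cloud(g,340,175,370,205);m=(P[:,2]>.05)&(P[:,2]<.068);L=P[m];al=L[:,:2]@d;print('side cloud fwd',np.percentile(al,[90,95,98,100]))
```

```text
side hook 0.6072 0.2921
side hook 0.6188 0.2908
side hook 0.6157 0.2616
side hook 0.6036 0.2623
scene hook 0.6139 0.2635
scene hook 0.617 0.2919
scene hook 0.602 0.293
scene hook 0.6009 0.2651
side lip top 0.6019 0.2201
side lip top 0.6057 0.2588
scene lip top 0.6206 0.2658
scene lip top 0.6138 0.3287
scene cloud fwd [0.61563229 0.61601699 0.61691882]
side cloud fwd [0.61296846 0.61431275 0.61584651 0.61632322]
```

Hook inner face is about 6.5 mm beyond the lip; I'll shift back 1.8 mm to the middle of the window and lower gently.

Emit:
{"api": "drive_tool", "payload": {
  "rows": [
    {"x": 0.18,"y": 0.06,"z": 0.3,"twist": 0},
    {"x": 0.18,"y": 0.06,"z": 0.8,"twist": 0},
    {"x": 0.18,"y": 0.06,"z": 1.3,"twist": 0},
    {"x": 0.18,"y": 0.06,"z": 1.8,"twist": 0},
    {"x": 0.18,"y": 0.06,"z": 2.1,"twist": 0},
    {"x": 0.18,"y": 0.06,"z": 2.3,"twist": 0},
    {"x": 0.18,"y": 0.06,"z": 2.5,"twist": 0},
    {"x": 0.18,"y": 0.06,"z": 2.5,"twist": 0}
  ]
}}

```text
t: 7.9
ee_pos: [0.6378, 0.0834, 0.0692]
orientation: [[-0.949, 0.315, 0.008], [0.315, 0.949, -0.007], [-0.01, -0.004, -1.0]]
ft_force: [0.2, -1.2, -4.2]
gripper_width: 0.0118
```

Emit:
{"api": "drive_tool", "payload": {
  "rows": [
    {"x": 0,"y": 0,"z": 0.1,"twist": 0},
    {"x": 0,"y": 0,"z": 0.2,"twist": 0},
    {"x": 0,"y": 0,"z": 0.2,"twist": 0}
  ]
}}

```text
t: 8.2
ee_pos: [0.6379, 0.0833, 0.0673]
orientation: [[-0.949, 0.315, 0.008], [0.315, 0.949, -0.007], [-0.01, -0.004, -1.0]]
ft_force: [0.2, 0.1, -4.5]
gripper_width: 0.012
```

Emit:
{"api": "drive_tool", "payload": {
  "rows": [
    {"x": 0,"y": 0,"z": 0.07,"twist": 0},
    {"x": 0,"y": 0,"z": 0.1,"twist": 0},
    {"x": 0,"y": 0,"z": 0.1,"twist": 0}
  ]
}}

```text
t: 8.5
ee_pos: [0.6382, 0.0833, 0.0667]
orientation: [[-0.949, 0.315, 0.009], [0.315, 0.949, -0.007], [-0.011, -0.004, -1.0]]
ft_force: [-0.0, -0.2, -1.8]
gripper_width: 0.0113
```

Touching down at z=0.0667, with the weight partly off. I'll draw back slowly and compensate for the 0.6° tool pitch.

Emit:
{"api": "drive_tool", "payload": {
  "rows": [
    {"x": 0.2,"y": 0,"z": 0,"twist": 0},
    {"x": 0.5,"y": 0,"z": 0,"twist": 0},
    {"x": 0.8,"y": 0,"z": 0,"twist": 0},
    {"x": 1.1,"y": 0,"z": -0.01,"twist": 0},
    {"x": 1.4,"y": 0,"z": -0.01,"twist": 0},
    {"x": 1.7,"y": 0,"z": -0.01,"twist": 0},
    {"x": 2,"y": 0,"z": -0.02,"twist": 0},
    {"x": 2,"y": 0,"z": -0.02,"twist": 0}
  ]
}}

```text
t: 9.3
ee_pos: [0.6201, 0.0893, 0.0672]
orientation: [[-0.949, 0.315, 0.011], [0.315, 0.949, -0.008], [-0.013, -0.004, -1.0]]
ft_force: [5.8, -1.6, -3.6]
gripper_width: 0.0116
```

A 6 N forward pull shows the hook has caught and the blade is drawing out. Continuing.

Emit:
{"api": "drive_tool", "payload": {
  "rows": [
    {"x": 0.4,"y": 0,"z": 0,"twist": 0},
    {"x": 1,"y": 0,"z": 0.01,"twist": 0},
    {"x": 1.6,"y": 0,"z": 0,"twist": 0},
    {"x": 2.2,"y": 0,"z": 0,"twist": 0},
    {"x": 2.8,"y": 0,"z": -0.01,"twist": 0},
    {"x": 3.4,"y": 0,"z": -0.01,"twist": 0},
    {"x": 4,"y": 0,"z": -0.02,"twist": 0},
    {"x": 4.5,"y": 0,"z": -0.02,"twist": 0},
    {"x": 5,"y": 0,"z": -0.03,"twist": 0},
    {"x": 5.2,"y": 0,"z": -0.03,"twist": 0},
    {"x": 5.2,"y": 0,"z": -0.03,"twist": 0}
  ]
}}

```text
t: 10.4
ee_pos: [0.5712, 0.1054, 0.067]
orientation: [[-0.949, 0.315, 0.013], [0.315, 0.949, -0.008], [-0.015, -0.004, -1.0]]
ft_force: [3.8, -1.8, -4.3]
gripper_width: 0.0117
```

Run:
```python
from h import *
d=np.array([.9494,-.314]);n=np.array([.314,.9494])
s=manip.observe();e=s['ee_pos'];print(s['t'],e,e[:2]@d,e[:2]@n,s['ft_force'],'back at',e[:2]@d-.071,'bumper .4186')
w=grab('wrist');g=grab('side');f=grab('scene')
a=cv2.resize(w['frame'][0:240,220:460,::-1],(400,400),interpolation=2)
b=cv2.resize(g['frame'][165:255,245:365,::-1],(533,400),interpolation=2)
cv2.imwrite('pics/h6.png',np.hstack([a,b[:,:400]]))
```

```text
10.4 [0.57116171 0.10543908 0.06702028] 0.5091530557486735 0.2794486429827217 [ 3.79404033 -1.80883295 -4.29647843] back at 0.4381530557486735 bumper .4186
```

View pics/h6.png

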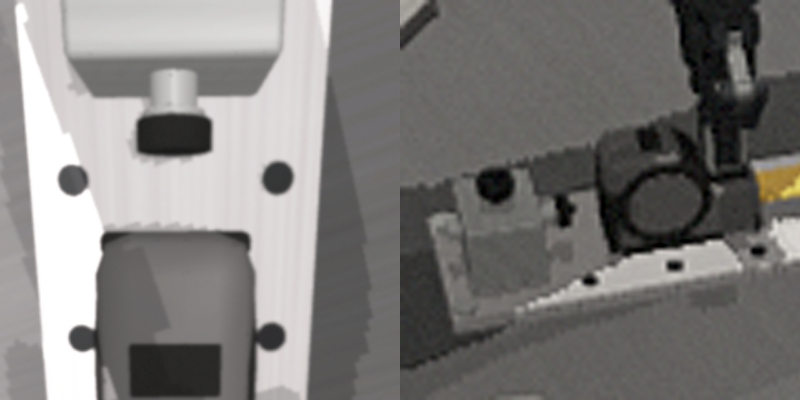

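The blade is drawn out. The bumper (crop (175,135)) is in line with the case back, about 19 mm away. I'll close most of the gap and let the sole down.

Emit:
{"api": "drive_tool", "payload": {
  "rows": [
    {"x": 0.3,"y": 0,"z": 0.04,"twist": 0},
    {"x": 0.6,"y": 0,"z": 0.05,"twist": 0},
    {"x": 0.9,"y": 0,"z": 0.05,"twist": 0},
    {"x": 1.2,"y": 0,"z": 0.05,"twist": 0},
    {"x": 1.4,"y": 0,"z": 0.05,"twist": 0},
    {"x": 1.6,"y": 0,"z": 0.05,"twist": 0},
    {"x": 1.6,"y": 0,"z": 0.05,"twist": 0},
    {"x": 1.6,"y": 0,"z": 0.05,"twist": 0}
  ]
}}

```text
t: 11.35
ee_pos: [0.5571, 0.1101, 0.0669]
orientation: [[-0.949, 0.316, 0.016], [0.316, 0.949, -0.009], [-0.018, -0.004, -1.0]]
ft_force: [7.0, -2.5, -3.6]
gripper_width: 0.0116
```

```bash
cat > st.py <<'E'
from h import *
d=np.array([.9494,-.314]);n=np.array([.314,.9494])
s=manip.observe();e=s['ee_pos'];F=s['ft_force'];print(s['t'],'along',e[:2]@d,'lat',e[:2]@n,'z',e[2],'Fal',F[:2]@d,'Flat',F[:2]@n,'Fz',F[2],'tq',s['wrist_torque'],s['orientation'][2],s['gripper_width'])
E
python3 - <<'E'
import st
from h import *
w=grab('wrist');P=cloud(w,305,20,340,260)
import numpy as np
al=P[:,:2]@st.d
B=P[(P[:,2]>.03)&(P[:,2]<.062)&(al<.44)];print('bumper front',np.percentile(B[:,:2]@st.d,[90,97,100]),len(B))
C=P[(P[:,2]>.066)&(al>.41)];print('case back',np.percentile(C[:,:2]@st.d,[0,1,3]))
E
```

```text
11.35 along 0.4943412599152007 lat 0.2794685977998259 z 0.06694413671324606 Fal 7.41972104554079 Flat -0.13882933616020443 Fz -3.6408125264366666 tq [-0.52901227 -1.27629316  0.03291129] [-0.01794818 -0.00358358 -0.9998325 ] 0.011603993169494725
bumper front [0.4155418  0.4180642  0.41876012] 3117
case back [0.42151125 0.42341321 0.42408324]
```

Gap is about 4–5 mm. Feeling forward in small steps.

Emit:
{"api": "drive_tool", "payload": {
  "rows": [
    {"x": 0.1,"y": 0,"z": 0.04,"twist": 0},
    {"x": 0.2,"y": 0,"z": 0.06,"twist": 0},
    {"x": 0.3,"y": 0,"z": 0.06,"twist": 0},
    {"x": 0.3,"y": 0,"z": 0.06,"twist": 0}
  ]
}}

```text
t: 11.8
ee_pos: [0.5556, 0.1106, 0.067]
orientation: [[-0.949, 0.316, 0.019], [0.316, 0.949, -0.01], [-0.021, -0.003, -1.0]]
ft_force: [7.0, -3.1, -4.2]
gripper_width: 0.0119
```

Emit:
{"api": "drive_tool", "payload": {
  "rows": [
    {"x": 0.1,"y": 0,"z": 0.02,"twist": 0},
    {"x": 0.1,"y": 0,"z": 0.02,"twist": 0},
    {"x": 0.1,"y": 0,"z": 0.02,"twist": 0}
  ]
}}

```text
t: 12.1
ee_pos: [0.5555, 0.1106, 0.067]
orientation: [[-0.948, 0.316, 0.022], [0.316, 0.949, -0.011], [-0.024, -0.003, -1.0]]
ft_force: [6.2, -2.1, -6.0]
gripper_width: 0.0118
```

```bash
python3 st.py
```

```text
12.1 along 0.4926701162819453 lat 0.27940550835570704 z 0.06701336261258692 Fal 6.5882365212797005 Flat -0.06596305701282024 Fz -6.037355016357118 tq [-0.37767091 -1.34269843  0.05078844] [-0.02374088 -0.0032143  -0.99971298] 0.011819624264679307
```

The re-referencing in each call eats the step, and the tool's pitch is creeping. I'll check the tape's actual pitch from depth.

```bash
cat > top.py <<'E'
from h import *
d=np.array([.9494,-.314]);n=np.array([.314,.9494])
def rep(bA=.42):
  s=manip.observe();e=s['ee_pos'];lug=e[:2]@d;c=e[:2]@n
  for nm,box in [('wrist',(270,60,385,345)),('scene',(280,230,420,360)),('side',(235,170,380,260))]:
    f=grab(nm);P=cloud(f,*box);al=P[:,:2]@d-lug;la=P[:,:2]@n-c
    m=(al>-.066)&(al<-.034)&(abs(la)<.012)&(P[:,2]>.068)&(P[:,2]<.09);T=P[m]
    if len(T)<30: print(nm,'few',len(T));continue
    A=np.c_[al[m],la[m],np.ones(m.sum())];k=np.linalg.lstsq(A,T[:,2],rcond=None)[0]
    print(nm,len(T),'top z',np.median(T[:,2]).round(4),'pitch,roll deg',np.degrees(k[:2]).round(2))
if __name__=='__main__': rep()
E
python3 top.py
```

```text
wrist 5987 top z 0.0812 pitch,roll deg [ 3.21 -0.26]
scene few 3
side 77 top z 0.0796 pitch,roll deg [4.85 0.02]
```

The tape is nose-up by about 3°, which lifts the hook too. I'll press it gently down, below the 9 N lock force, so the plate levels it.

Emit:
{"api": "drive_tool", "payload": {
  "rows": [
    {"x": 0.1,"y": 0,"z": 0.08,"twist": 0},
    {"x": 0.1,"y": 0,"z": 0.16,"twist": 0},
    {"x": 0.1,"y": 0,"z": 0.2,"twist": 0},
    {"x": 0.1,"y": 0,"z": 0.2,"twist": 0}
  ]
}}

```text
t: 12.65
ee_pos: [0.5558, 0.1106, 0.0668]
orientation: [[-0.948, 0.317, 0.025], [0.316, 0.949, -0.011], [-0.027, -0.003, -1.0]]
ft_force: [2.2, -2.5, 7.8]
gripper_width: 0.0119
```

```bash
python3 st.py; python3 top.py
```

```text
12.65 along 0.49292954609154105 lat 0.2795327344010395 z 0.0667776003535878 Fal 2.8989167971759473 Flat -1.6348784433133277 Fz 7.796124753534877 tq [-0.45582823 -0.17413386  0.04413532] [-0.02693377 -0.00291151 -0.99963298] 0.011864557224301804
wrist 6022 top z 0.0812 pitch,roll deg [ 3.07 -0.35]
scene few 6
side 76 top z 0.0794 pitch,roll deg [ 1.73 -1.44]
```

Emit:
{"api": "drive_tool", "payload": {
  "rows": [
    {"x": 0.1,"y": 0,"z": -0.08,"twist": 0},
    {"x": 0.2,"y": 0,"z": -0.1,"twist": 0},
    {"x": 0.3,"y": 0,"z": -0.1,"twist": 0},
    {"x": 0.4,"y": 0,"z": -0.1,"twist": 0},
    {"x": 0.45,"y": 0,"z": -0.1,"twist": 0},
    {"x": 0.45,"y": 0,"z": -0.1,"twist": 0},
    {"x": 0.45,"y": 0,"z": -0.1,"twist": 0}
  ]
}}

```text
t: 13.5
ee_pos: [0.5521, 0.1118, 0.0677]
orientation: [[-0.948, 0.317, 0.026], [0.317, 0.948, -0.012], [-0.029, -0.003, -1.0]]
ft_force: [7.1, -3.3, -5.2]
gripper_width: 0.012
```

```bash
python3 st.py
python3 - <<'E'
from h import *
d=np.array([.9494,-.314])
w=grab('wrist');P=cloud(w,305,20,340,260);al=P[:,:2]@d
for lo,hi in [(.35,.62)]:
  for z0 in (.06,.066,.07,.074):
    C=P[(P[:,2]>z0)&(al>.4)&(al<.46)];print(z0,np.percentile(C[:,:2]@d,[0,1,3]).round(4))
B=P[(P[:,2]>.03)&(P[:,2]<.0595)&(al<.425)];print('bumper',np.percentile(B[:,:2]@d,[90,97,100]))
E
```

```text
13.5 along 0.4890942292800702 lat 0.2794726867258369 z 0.06771032908791148 Fal 7.7964552543963785 Flat -0.8692157421677571 Fz -5.1852298823033225 tq [-0.47710948 -1.42595181  0.034791  ] [-0.02865965 -0.00286641 -0.99958512] 0.011952761108602822
0.06 [0.4148 0.4181 0.4188]
0.066 [0.4148 0.4181 0.4188]
0.07 [0.4148 0.4181 0.4188]
0.074 [0.4148 0.4188 0.4197]
bumper [0.41506905 0.41751005 0.41841726]
```

Emit:
{"api": "drive_tool", "payload": {
  "rows": [
    {"x": 0.1,"y": 0,"z": 0.05,"twist": 0},
    {"x": 0.2,"y": 0,"z": 0.08,"twist": 0},
    {"x": 0.25,"y": 0,"z": 0.1,"twist": 0},
    {"x": 0.25,"y": 0,"z": 0.1,"twist": 0},
    {"x": 0.25,"y": 0,"z": 0.1,"twist": 0}
  ]
}}

```text
t: 14.05
ee_pos: [0.5516, 0.112, 0.0677]
orientation: [[-0.948, 0.317, 0.031], [0.317, 0.948, -0.013], [-0.033, -0.003, -0.999]]
ft_force: [9.9, -3.4, -1.4]
gripper_width: 0.012
```

```bash
python3 st.py; sleep 0; python3 st.py
```

```text
14.05 along 0.48856887549377104 lat 0.27949902630199525 z 0.06766362266870692 Fal 10.421048016219045 Flat -0.09145096432200273 Fz -1.437566723328637 tq [-0.80641716 -1.90096891  0.0266629 ] [-0.03307779 -0.00256041 -0.9994495 ] 0.012016311650252133
14.05 along 0.48856887549377104 lat 0.27949902630199525 z 0.06766362266870692 Fal 10.421048016219045 Flat -0.09145096432200273 Fz -1.437566723328637 tq [-0.80641716 -1.90096891  0.0266629 ] [-0.03307779 -0.00256041 -0.9994495 ] 0.012016311650252133
```

Emit:
{"api": "drive_tool", "payload": {
  "rows": [
    {"x": 0.2,"y": 0,"z": 0,"twist": 0},
    {"x": 0.3,"y": 0,"z": 0,"twist": 0},
    {"x": 0.35,"y": 0,"z": 0,"twist": 0},
    {"x": 0.35,"y": 0,"z": 0,"twist": 0},
    {"x": 0.35,"y": 0,"z": 0,"twist": 0}
  ]
}}

```text
t: 14.55
ee_pos: [0.5501, 0.1124, 0.0681]
orientation: [[-0.948, 0.318, 0.035], [0.318, 0.948, -0.014], [-0.037, -0.002, -0.999]]
ft_force: [10.8, -3.7, -6.3]
gripper_width: 0.0121
```

```bash
python3 st.py
```

```text
14.55 along 0.4869651986278485 lat 0.27943632257666273 z 0.06805999431326365 Fal 11.452860759016565 Flat -0.12300427537373215 Fz -6.259683919747597 tq [-0.81663348 -2.34167896  0.06280732] [-0.03727423 -0.00243351 -0.99930211] 0.012087938742833898
```

Fal is up to 11.5 N against about 6–7 N free, with the tape hanging, so the bumper is taking roughly 4–5 N. I'll press the sole down lightly while holding that pull.

Emit:
{"api": "drive_tool", "payload": {
  "rows": [
    {"x": 0.3,"y": 0,"z": 0.08,"twist": 0},
    {"x": 0.3,"y": 0,"z": 0.16,"twist": 0},
    {"x": 0.3,"y": 0,"z": 0.24,"twist": 0},
    {"x": 0.3,"y": 0,"z": 0.24,"twist": 0}
  ]
}}

```text
t: 14.95
ee_pos: [0.55, 0.1125, 0.0679]
orientation: [[-0.947, 0.318, 0.041], [0.318, 0.948, -0.016], [-0.044, -0.002, -0.999]]
ft_force: [8.9, -4.4, 5.2]
gripper_width: 0.0116
```

```bash
python3 st.py;python3 top.py
python3 - <<'E'
from h import *
d=np.array([.9494,-.314]);n=np.array([.314,.9494])
# side profile of case/blade/hook from side camera: blade points
g=load('side');P=cloud(g,300,170,380,240);al=P[:,:2]@d;la=P[:,:2]@n
for a in np.arange(.50,.62,.01):
    m=(abs(al-a)<.004)&(abs(la-.279)<.009)&(P[:,2]>.02)&(P[:,2]<.06)
    if m.sum()>3: print(a.round(2),m.sum(),np.median(P[m,2]).round(4))
g=load('scene');P=cloud(g,285,270,380,350);al=P[:,:2]@d;la=P[:,:2]@n
print('scene')
for a in np.arange(.50,.62,.01):
    m=(abs(al-a)<.004)&(abs(la-.279)<.009)&(P[:,2]>.02)&(P[:,2]<.06)
    if m.sum()>3: print(a.round(2),m.sum(),np.median(P[m,2]).round(4))
E
```

```text
14.95 along 0.48684259102349525 lat 0.2795452338595702 z 0.06786163851143932 Fal 9.84927478617047 Flat -1.3362995593453433 Fz 5.152341957932771 tq [-0.97458661 -1.59900755  0.08913504] [-0.04364472 -0.00194308 -0.99904523] 0.011602882253772226
wrist 6016 top z 0.0815 pitch,roll deg [ 3.93 -0.36]
scene few 5
side 76 top z 0.0796 pitch,roll deg [5.53 1.3 ]
0.5 6 0.0505
0.51 8 0.0324
0.52 16 0.032
0.53 13 0.0334
0.54 12 0.032
0.55 13 0.0336
0.56 14 0.0335
0.57 12 0.0342
0.58 15 0.0333
0.59 16 0.0342
0.6 16 0.0358
0.61 5 0.0344
scene
0.5 34 0.052
0.51 40 0.0348
0.52 17 0.0335
0.53 20 0.0332
0.54 19 0.0342
0.55 21 0.0343
0.56 18 0.0343
0.57 21 0.0352
0.58 20 0.0361
0.59 17 0.0376
0.6 21 0.0381
0.61 18 0.0293
```

The blade's height profile (33 to 38 mm over 80 mm) confirms the tape has pitched about 2° nose-up along with the tool, which lifts the hook. I'll mend it: run the blade back in, let the tape settle flat, regrip it, and draw again in one call so the tilt does not build up.

Emit:
{"api": "drive_tool", "payload": {
  "rows": [
    {"x": -0.6,"y": 0,"z": 0.03,"twist": 0},
    {"x": -1.6,"y": 0,"z": 0.07,"twist": 0},
    {"x": -2.6,"y": 0,"z": 0.11,"twist": 0},
    {"x": -3.7,"y": 0,"z": 0.16,"twist": 0},
    {"x": -4.8,"y": 0,"z": 0.21,"twist": 0},
    {"x": -5.9,"y": 0,"z": 0.26,"twist": 0},
    {"x": -7,"y": 0,"z": 0.31,"twist": 0},
    {"x": -7.9,"y": 0,"z": 0.35,"twist": 0},
    {"x": -8.5,"y": 0,"z": 0.38,"twist": 0},
    {"x": -8.8,"y": 0,"z": 0.4,"twist": 0},
    {"x": -8.8,"y": 0,"z": 0.4,"twist": 0},
    {"x": -8.8,"y": 0,"z": 0.4,"twist": 0}
  ]
}}

```text
t: 16.3
ee_pos: [0.6325, 0.0848, 0.0669]
orientation: [[-0.947, 0.318, 0.039], [0.318, 0.948, -0.015], [-0.041, -0.002, -0.999]]
ft_force: [-3.8, 1.8, 0.8]
gripper_width: 0.0118
```

```bash
python3 st.py
```

```text
16.3 along 0.5738470747917142 lat 0.27913376471725204 z 0.06694897343342526 Fal -4.209340262940675 Flat 0.5027796781209783 Fz 0.7680413639860824 tq [ 0.48755792  1.21359101 -0.05501434] [-0.04147567 -0.00221972 -0.99913705] 0.011760851557895411
```

Emit:
{"api": "drive_tool", "payload": {
  "rows": [
    {"x": -0.1,"y": 0,"z": 0.1,"twist": 0},
    {"x": -0.25,"y": 0,"z": 0.15,"twist": 0},
    {"x": -0.4,"y": 0,"z": 0.15,"twist": 0},
    {"x": -0.4,"y": 0,"z": 0.15,"twist": 0}
  ]
}}

```text
t: 16.7
ee_pos: [0.6353, 0.084, 0.0655]
orientation: [[-0.947, 0.318, 0.037], [0.317, 0.948, -0.015], [-0.039, -0.002, -0.999]]
ft_force: [-7.1, 1.6, 5.9]
gripper_width: 0.0114
```

```bash
python3 st.py
```

```text
16.7 along 0.5767831520596505 lat 0.27918945474927026 z 0.06554053960083091 Fal -7.214529291036633 Flat -0.7273473571738489 Fz 5.919743244359268 tq [ 0.71526453  1.97403763 -0.01323249] [-0.03948353 -0.00234326 -0.99921747] 0.011417831441725415
```

Now release, so the tape settles flat.

Emit:
{"api": "drive_tool", "payload": {
  "rows": [
    {"x": 0,"y": 0,"z": 0,"twist": 0},
    {"x": 0,"y": 0,"z": -0.05,"twist": 0},
    {"x": 0,"y": 0,"z": -0.05,"twist": 0},
    {"x": 0,"y": 0,"z": -0.05,"twist": 0}
  ],
  "claw": -0.2
}}

```text
t: 17.1
ee_pos: [0.6355, 0.0839, 0.0661]
orientation: [[-0.947, 0.318, 0.037], [0.318, 0.948, -0.015], [-0.04, -0.002, -0.999]]
ft_force: [0.1, 0.5, -0.1]
gripper_width: 0.0341
```

```bash
python3 st.py;python3 top.py
python3 - <<'E'
from h import *
d=np.array([.9494,-.314]);n=np.array([.314,.9494])
for nm,box in [('side',(290,160,390,250)),('scene',(280,260,390,355))]:
    g=load(nm);P=cloud(g,*box);al=P[:,:2]@d;la=P[:,:2]@n
    for a in np.arange(.57,.626,.006):
        m=(abs(al-a)<.003)&(abs(la-.279)<.009)&(P[:,2]>.0)&(P[:,2]<.052)
        if m.sum()>3: print(nm,a.round(3),m.sum(),np.percentile(P[m,2],[10,50,90]).round(4))
w=load('wrist');P=cloud(w,260,60,400,345);Q=P[(P[:,2]>.07)&(P[:,2]<.09)&(P[:,:2]@d<.553)]
r=cv2.minAreaRect((Q[:,:2]*1000).astype(np.float32));print(r, np.percentile(Q[:,:2]@d,[0.2,2]),np.median(Q[:,:2]@n))
E
```

```text
17.1 along 0.5770490450781292 lat 0.27917773344826863 z 0.06611649368360434 Fal -0.0716557790368541 Flat 0.5423435176608056 Fz -0.054908101924733534 tq [ 0.02226633  0.01902684 -0.01424891] [-0.0401291  -0.0023296  -0.99919179] 0.03405009990723906
wrist 6094 top z 0.081 pitch,roll deg [2.22 0.05]
scene few 5
side 78 top z 0.0792 pitch,roll deg [2.4  2.45]
side 0.6 8 [0.0118 0.0225 0.0317]
side 0.606 10 [0.0279 0.0303 0.0321]
side 0.612 7 [0.0277 0.0296 0.0314]
side 0.618 4 [0.0002 0.0011 0.0022]
scene 0.588 18 [0.0474 0.0495 0.0511]
scene 0.594 43 [0.0321 0.0427 0.0484]
scene 0.6 19 [0.0314 0.0327 0.0337]
scene 0.606 43 [0.0008 0.0071 0.0327]
scene 0.612 42 [0.001  0.0224 0.0323]
scene 0.618 18 [0.001  0.0014 0.0036]
scene 0.624 15 [0.0008 0.0018 0.0027]
((590.36279296875, 98.83197021484375), (37.70256042480469, 47.10963821411133), 71.64618682861328) [0.50596246 0.50706906] 0.2792373930608674
```

The tape stands flat and free (force zero), yaw -18.35°, hook still beyond the lip. I'll regrip it.

Emit:
{"api": "drive_tool", "payload": {
  "rows": [
    {"x": 0,"y": 0,"z": 0,"twist": 0},
    {"x": 0,"y": 0,"z": 0,"twist": 0},
    {"x": 0,"y": 0,"z": 0,"twist": 0},
    {"x": 0,"y": 0,"z": 0,"twist": 0}
  ],
  "claw": -1,
  "squeeze": 110
}}

```text
t: 17.65
ee_pos: [0.6355, 0.0839, 0.0663]
orientation: [[-0.947, 0.318, 0.037], [0.317, 0.948, -0.015], [-0.04, -0.002, -0.999]]
ft_force: [-0.4, -0.2, 2.2]
gripper_width: 0.0108
```

Emit:
{"api": "drive_tool", "payload": {
  "rows": [
    {"x": 0.5,"y": 0,"z": -0.02,"twist": 0},
    {"x": 1.3,"y": 0,"z": -0.05,"twist": 0},
    {"x": 2.3,"y": 0,"z": -0.08,"twist": 0},
    {"x": 3.4,"y": 0,"z": -0.12,"twist": 0},
    {"x": 4.5,"y": 0,"z": -0.16,"twist": 0},
    {"x": 5.6,"y": 0,"z": -0.2,"twist": 0},
    {"x": 6.6,"y": 0,"z": -0.24,"twist": 0},
    {"x": 7.5,"y": 0,"z": -0.27,"twist": 0},
    {"x": 8.2,"y": 0,"z": -0.3,"twist": 0},
    {"x": 8.6,"y": 0,"z": -0.31,"twist": 0},
    {"x": 8.7,"y": 0,"z": -0.32,"twist": 0},
    {"x": 8.7,"y": 0,"z": -0.32,"twist": 0}
  ]
}}

```text
t: 18.85
ee_pos: [0.554, 0.1111, 0.0665]
orientation: [[-0.947, 0.318, 0.04], [0.318, 0.948, -0.016], [-0.043, -0.002, -0.999]]
ft_force: [6.1, -1.9, -1.0]
gripper_width: 0.0104
```

```bash
cat > blade.py <<'E'
from h import *
d=np.array([.9494,-.314]);n=np.array([.314,.9494])
def blade():
    for nm,box in [('side',(290,160,390,250)),('scene',(280,260,390,355))]:
        g=grab(nm);P=cloud(g,*box);al=P[:,:2]@d;la=P[:,:2]@n
        m=(al>.52)&(al<.6)&(abs(la-.279)<.009)&(P[:,2]>.02)&(P[:,2]<.05)
        k=np.polyfit(al[m]-.6,P[m,2],1);print(nm,m.sum(),'blade z at lip %.4f slope deg %.2f'%(k[1],np.degrees(k[0])))
E
python3 st.py; python3 top.py; python3 -c "import blade;blade.blade()"
```

```text
18.85 along 0.4910618007714889 lat 0.279468313172261 z 0.06648719253008048 Fal 6.371578097053795 Flat 0.12780103541914878 Fz -0.9531873033815423 tq [-0.51440459 -1.35348456 -0.02255455] [-0.0433172  -0.00224677 -0.99905884] 0.010395474317259295
wrist 6061 top z 0.0811 pitch,roll deg [2.62 0.25]
scene few 4
side 80 top z 0.0791 pitch,roll deg [2.54 1.08]
side 144 blade z at lip 0.0310 slope deg 1.14
scene 207 blade z at lip 0.0325 slope deg 1.75
```

Now the pitch changed by only 0.2°. Next, feel for the bumper.

Emit:
{"api": "drive_tool", "payload": {
  "rows": [
    {"x": 0.15,"y": 0,"z": 0,"twist": 0},
    {"x": 0.3,"y": 0,"z": 0.01,"twist": 0},
    {"x": 0.45,"y": 0,"z": 0.01,"twist": 0},
    {"x": 0.55,"y": 0,"z": 0.01,"twist": 0},
    {"x": 0.55,"y": 0,"z": 0.01,"twist": 0},
    {"x": 0.55,"y": 0,"z": 0.01,"twist": 0}
  ]
}}

```text
t: 19.7
ee_pos: [0.5506, 0.1122, 0.0665]
orientation: [[-0.947, 0.319, 0.044], [0.318, 0.948, -0.017], [-0.048, -0.002, -0.999]]
ft_force: [11.6, -4.0, -7.1]
gripper_width: 0.0108
```

```bash
python3 st.py
```

```text
19.7 along 0.48754600405836007 lat 0.27937600803061025 z 0.06654378846099203 Fal 12.283502876221428 Flat -0.15119063512829678 Fz -7.082239866791802 tq [-0.76430418 -2.37382193 -0.01264952] [-0.04764142 -0.00213279 -0.99886223] 0.010764937145855559
```

Pull 12.3 N against 6.4 N before, so the bumper is taking about 5–6 N, roughly 1.4 mm of give. Holding this, I'll press the lug down.

Emit:
{"api": "drive_tool", "payload": {
  "rows": [
    {"x": 0.19,"y": 0,"z": 0.1,"twist": 0},
    {"x": 0.2,"y": 0,"z": 0.25,"twist": 0},
    {"x": 0.2,"y": 0,"z": 0.4,"twist": 0},
    {"x": 0.21,"y": 0,"z": 0.55,"twist": 0},
    {"x": 0.22,"y": 0,"z": 0.7,"twist": 0},
    {"x": 0.23,"y": 0,"z": 0.85,"twist": 0},
    {"x": 0.24,"y": 0,"z": 0.95,"twist": 0},
    {"x": 0.24,"y": 0,"z": 0.95,"twist": 0},
    {"x": 0.24,"y": 0,"z": 0.95,"twist": 0}
  ]
}}

```text
t: 20.6
ee_pos: [0.5515, 0.1121, 0.0609]
orientation: [[-0.946, 0.319, 0.051], [0.319, 0.948, -0.019], [-0.055, -0.002, -0.999]]
ft_force: [-0.2, -3.3, 22.0]
gripper_width: 0.0105
```

```bash
python3 st.py;python3 top.py; python3 -c "import blade;blade.blade()"
```

```text
20.6 along 0.4884176651858916 lat 0.2796277901012802 z 0.060934504503557335 Fal 0.8819852564601259 Flat -3.213552929443529 Fz 22.011601618371245 tq [-9.19727506e-01  3.43662568e-01  4.35830079e-04] [-0.05471683 -0.00155278 -0.9985007 ] 0.010539931979744727
wrist 6651 top z 0.081 pitch,roll deg [ 2.46 -0.12]
scene few 0
side 74 top z 0.0794 pitch,roll deg [2.35 1.  ]
side 147 blade z at lip 0.0299 slope deg 0.31
scene 218 blade z at lip 0.0320 slope deg 1.74
```

22 N down and the lug about 5.5 mm lower. I'll press a bit more firmly, to about 30 N, to be sure it is home.

Emit:
{"api": "drive_tool", "payload": {
  "rows": [
    {"x": 0.1,"y": 0,"z": 0.25,"twist": 0},
    {"x": 0.15,"y": 0,"z": 0.4,"twist": 0},
    {"x": 0.15,"y": 0,"z": 0.45,"twist": 0},
    {"x": 0.15,"y": 0,"z": 0.45,"twist": 0}
  ]
}}

```text
t: 21.25
ee_pos: [0.552, 0.1121, 0.0608]
orientation: [[-0.946, 0.319, 0.056], [0.319, 0.948, -0.02], [-0.06, -0.001, -0.998]]
ft_force: [-9.4, -3.0, 32.4]
gripper_width: 0.011
```

```bash
python3 st.py;python3 - <<'E'
from h import *
d=np.array([.9494,-.314]);n=np.array([.314,.9494])
w=grab('wrist');P=cloud(w,260,0,400,345);al=P[:,:2]@d;la=P[:,:2]@n
for z0 in (.066,.074):
    C=P[(P[:,2]>z0)&(al>.4)&(al<.46)&(abs(la-.2795)<.012)];print('case back',z0,np.percentile(C[:,:2]@d,[0,1,3]).round(4))
B=P[(P[:,2]>.03)&(P[:,2]<.0595)&(al<.425)&(abs(la-.2795)<.008)];print('bumper',np.percentile(B[:,:2]@d,[90,97,100]))
E
```

```text
21.25 along 0.48886448857651105 lat 0.27974676983370067 z 0.06083652183008288 Fal -8.007019355581548 Flat -5.839360473803412 Fz 32.449608938947264 tq [-0.77534654  2.17129897 -0.0277267 ] [-0.05976123 -0.00148606 -0.99821159] 0.010984057583392309
case back 0.066 [0.4105 0.4105 0.418 ]
case back 0.074 [0.4105 0.4105 0.4189]
bumper [0.41483736 0.41748214 0.41779897]
```

Stiff stop at 32 N (no more travel), so the lock is home. I'll relax the pressure and check whether the spring still pulls.

Emit:
{"api": "drive_tool", "payload": {
  "rows": [
    {"x": 0,"y": 0,"z": 0,"twist": 0},
    {"x": 0,"y": 0,"z": 0,"twist": 0},
    {"x": 0,"y": 0,"z": 0,"twist": 0}
  ]
}}

```text
t: 21.6
ee_pos: [0.5526, 0.112, 0.0612]
orientation: [[-0.946, 0.319, 0.058], [0.319, 0.948, -0.021], [-0.061, -0.001, -0.998]]
ft_force: [2.4, -2.8, 3.8]
gripper_width: 0.0108
```

```bash
python3 st.py
cat > chk.py <<'E'
from h import *
d=np.array([.9494,-.314]);n=np.array([.314,.9494])
w=grab('wrist');P=cloud(w,260,0,400,345);al=P[:,:2]@d;la=P[:,:2]@n
Q=P[(P[:,2]>.074)&(P[:,2]<.09)&(al>.42)&(al<.467)&(abs(la-.2795)<.025)]
print('rect',cv2.minAreaRect((Q[:,:2]*1000).astype(np.float32)))
# front step of rear case in along
m=(abs(la-.2795)<.01)&(P[:,2]>.074)&(al<.5)
h,e=np.histogram(al[m],np.arange(.405,.5,.001));print([(round(float(x),3),int(c)) for x,c in zip(e,h) if c][:8])
m=(abs(la-.2795)<.005)&(P[:,2]>.03)&(P[:,2]<.06)&(al<.43);print('bumper fwd',np.percentile(al[m],[90,97]))
E
python3 chk.py
```

```text
21.6 along 0.48949226421718106 lat 0.2798174486581708 z 0.06120134761513406 Fal 3.189774037478561 Flat -1.8769306741059957 Fz 3.8245989489595824 tq [-0.34436713 -0.45733178  0.1302111 ] [-0.06148357 -0.00129928 -0.99810725] 0.01076677991834243
rect ((507.2973937988281, 126.43072509765625), (37.34599304199219, 44.74981689453125), 74.66153717041016)
[(0.41, 181), (0.419, 62), (0.42, 214), (0.421, 233), (0.422, 192), (0.423, 197), (0.424, 223), (0.425, 196)]
bumper fwd [0.41568793 0.41846469]
```

The tape still pushes forward with 3 N: either the bumper (locked) or the spring (not locked). I'll test with a small pull back.

Emit:
{"api": "drive_tool", "payload": {
  "rows": [
    {"x": 0.08,"y": 0,"z": -0.03,"twist": 0},
    {"x": 0.15,"y": 0,"z": -0.03,"twist": 0},
    {"x": 0.15,"y": 0,"z": -0.03,"twist": 0},
    {"x": 0.15,"y": 0,"z": -0.03,"twist": 0}
  ]
}}

```text
t: 22.05
ee_pos: [0.5519, 0.1122, 0.0616]
orientation: [[-0.946, 0.32, 0.059], [0.319, 0.948, -0.021], [-0.063, -0.001, -0.998]]
ft_force: [5.4, -1.8, 3.1]
gripper_width: 0.0107
```

```bash
python3 st.py
```

```text
22.05 along 0.48871636013831815 lat 0.2798302398325986 z 0.06164546641693583 Fal 5.6841240592394495 Flat -0.019333913410600978 Fz 3.1307298050789685 tq [-0.52997144 -0.91674337  0.05763621] [-0.06288836 -0.00116079 -0.99801989] 0.010707270994080935
```

It moved 0.8 mm back at only 5.7 N. Unlocked, it would need the 6 N spring plus sole friction, so the lock holds. The case had been nudged forward after locking, so I'll draw it back until hook and bumper are both firm, then let go.

Emit:
{"api": "drive_tool", "payload": {
  "rows": [
    {"x": 0.1,"y": 0,"z": 0,"twist": 0},
    {"x": 0.18,"y": 0,"z": 0,"twist": 0},
    {"x": 0.22,"y": 0,"z": 0,"twist": 0},
    {"x": 0.22,"y": 0,"z": 0,"twist": 0}
  ]
}}

```text
t: 22.45
ee_pos: [0.551, 0.1125, 0.0619]
orientation: [[-0.945, 0.32, 0.062], [0.319, 0.947, -0.022], [-0.066, -0.001, -0.998]]
ft_force: [8.1, -3.6, 1.3]
gripper_width: 0.0105
```

```bash
python3 st.py
```

```text
22.45 along 0.48781990095794847 lat 0.27983670523015175 z 0.06187263958263183 Fal 8.823253035853805 Flat -0.9231163799950926 Fz 1.318358786509383 tq [-0.71320777 -1.50619032  0.06903237] [-0.06558597 -0.00103823 -0.99784638] 0.010505628453476325
```

About 3.5 N/mm matches the bumper's stiffness, so the back is on it. I'll ease off quasi-statically so friction holds the light contact.

Emit:
{"api": "drive_tool", "payload": {
  "rows": [
    {"x": 0.07,"y": 0,"z": 0.02,"twist": 0},
    {"x": 0.05,"y": 0,"z": 0.03,"twist": 0},
    {"x": 0.04,"y": 0,"z": 0.03,"twist": 0},
    {"x": 0.04,"y": 0,"z": 0.03,"twist": 0}
  ]
}}

```text
t: 22.85
ee_pos: [0.5512, 0.1125, 0.0618]
orientation: [[-0.945, 0.32, 0.063], [0.319, 0.947, -0.022], [-0.067, -0.001, -0.998]]
ft_force: [5.0, -2.8, 3.9]
gripper_width: 0.0108
```

```bash
python3 st.py
```

```text
22.85 along 0.4879968815090499 lat 0.279862694256345 z 0.06183161201856284 Fal 5.65664951702682 Flat -1.1030080083939078 Fz 3.8696793633917967 tq [-0.55565842 -0.81940313  0.04519366] [-6.67586087e-02 -9.34802059e-04 -9.97768718e-01] 0.01077222710529246
```

Emit:
{"api": "drive_tool", "payload": {
  "rows": [
    {"x": 0,"y": 0,"z": 0.02,"twist": 0},
    {"x": -0.02,"y": 0,"z": 0.02,"twist": 0},
    {"x": -0.02,"y": 0,"z": 0.02,"twist": 0}
  ]
}}

```text
t: 23.15
ee_pos: [0.5514, 0.1124, 0.0616]
orientation: [[-0.945, 0.32, 0.063], [0.319, 0.947, -0.022], [-0.067, -0.001, -0.998]]
ft_force: [3.1, -1.6, 5.0]
gripper_width: 0.0106
```

```bash
python3 st.py; python3 chk.py; python3 -c "import blade;blade.blade()"
```

```text
23.15 along 0.48818975152217314 lat 0.27984290744211215 z 0.06158562424516266 Fal 3.418651770261848 Flat -0.592841336730674 Fz 5.02129620414801 tq [-0.40306246 -0.48884768  0.11810461] [-6.66501649e-02 -9.30877264e-04 -9.97775971e-01] 0.01057957640610951
rect ((506.7872009277344, 127.17073822021484), (37.24315643310547, 42.419620513916016), 71.72135925292969)
[(0.408, 183), (0.417, 4), (0.418, 148), (0.419, 229), (0.42, 199), (0.421, 198), (0.422, 211), (0.423, 203)]
bumper fwd [0.41461167 0.41728882]
side 143 blade z at lip 0.0314 slope deg 0.73
scene 205 blade z at lip 0.0335 slope deg 2.31
```

Emit:
{"api": "drive_tool", "payload": {
  "rows": [
    {"x": -0.02,"y": 0,"z": -0.02,"twist": 0},
    {"x": -0.03,"y": 0,"z": -0.03,"twist": 0},
    {"x": -0.03,"y": 0,"z": -0.03,"twist": 0}
  ]
}}

```text
t: 23.6
ee_pos: [0.5514, 0.1124, 0.0617]
orientation: [[-0.945, 0.32, 0.062], [0.319, 0.947, -0.022], [-0.066, -0.001, -0.998]]
ft_force: [3.8, -1.0, 1.7]
gripper_width: 0.0105
```

```bash
python3 st.py; python3 chk.py
```

```text
23.6 along 0.48821537595978387 lat 0.2798307523549809 z 0.0616656709656562 Fal 3.9213734760277874 Flat 0.24591560402474122 Fz 1.7331260514176166 tq [-0.21144567 -0.38406792  0.04102269] [-6.61364732e-02 -9.59594569e-04 -9.97810125e-01] 0.010531121049916999
rect ((507.4433288574219, 127.00559997558594), (37.269744873046875, 43.76700210571289), 71.58565521240234)
[(0.409, 173), (0.417, 2), (0.418, 157), (0.419, 225), (0.42, 209), (0.421, 194), (0.422, 214), (0.423, 206)]
bumper fwd [0.41465054 0.41730854]
```

Emit:
{"api": "drive_tool", "payload": {
  "rows": [
    {"x": -0.03,"y": 0,"z": -0.01,"twist": 0},
    {"x": -0.04,"y": 0,"z": -0.02,"twist": 0},
    {"x": -0.04,"y": 0,"z": -0.02,"twist": 0}
  ]
}}

```text
t: 23.95
ee_pos: [0.5515, 0.1124, 0.0616]
orientation: [[-0.945, 0.32, 0.062], [0.319, 0.947, -0.022], [-0.065, -0.001, -0.998]]
ft_force: [2.0, -1.1, 1.8]
gripper_width: 0.0106
```

```bash
python3 st.py
```

```text
23.95 along 0.4883034027057449 lat 0.27984515703215473 z 0.06164344802282748 Fal 2.221007563203967 Flat -0.388174308787557 Fz 1.7537460082239615 tq [-0.10921885 -0.12546081  0.08035587] [-0.06547176 -0.0010226  -0.9978539 ] 0.01060705343588315
```

Ease-off is complete, and the position holds at 2 N. Releasing so the tape settles flat.

Emit:
{"api": "drive_tool", "payload": {
  "rows": [
    {"x": 0,"y": 0,"z": 0,"twist": 0},
    {"x": 0,"y": 0,"z": 0,"twist": 0},
    {"x": 0,"y": 0,"z": 0,"twist": 0},
    {"x": 0,"y": 0,"z": 0,"twist": 0}
  ],
  "claw": -0.4
}}

```text
t: 24.35
ee_pos: [0.5512, 0.1124, 0.0614]
orientation: [[-0.945, 0.32, 0.061], [0.319, 0.947, -0.022], [-0.065, -0.001, -0.998]]
ft_force: [0.0, 0.1, -0.1]
gripper_width: 0.0256
```

```bash
python3 st.py; python3 chk.py; python3 -c "import blade;blade.blade()"
```

```text
24.35 along 0.4880391182659928 lat 0.2798255556646928 z 0.06144109230291316 Fal -0.016115679113907856 Flat 0.09484683892952303 Fz -0.1300323492169768 tq [ 0.00381243  0.11485677 -0.0220856 ] [-0.064918   -0.00108474 -0.99789001] 0.025612020466723333
rect ((507.0562438964844, 127.33451843261719), (37.178165435791016, 43.23124313354492), 70.41963195800781)
[(0.409, 202), (0.418, 23), (0.419, 190), (0.42, 225), (0.421, 200), (0.422, 207), (0.423, 202), (0.424, 206)]
bumper fwd [0.415222   0.41793396]
side 136 blade z at lip 0.0299 slope deg 0.41
scene 195 blade z at lip 0.0320 slope deg 1.59
```

It stays put when released, so the lock holds. To be sure of the bumper contact with the case flat, I'll regrip and draw back once more in one small pull.

Emit:
{"api": "drive_tool", "payload": {
  "rows": [
    {"x": 0,"y": 0,"z": 0,"twist": 0},
    {"x": 0,"y": 0,"z": 0,"twist": 0},
    {"x": 0,"y": 0,"z": 0,"twist": 0},
    {"x": 0,"y": 0,"z": 0,"twist": 0}
  ],
  "claw": -1
}}

```text
t: 24.9
ee_pos: [0.5517, 0.1123, 0.062]
orientation: [[-0.945, 0.32, 0.062], [0.319, 0.947, -0.022], [-0.066, -0.001, -0.998]]
ft_force: [-0.9, -0.4, 5.6]
gripper_width: 0.0104
```

Emit:
{"api": "drive_tool", "payload": {
  "rows": [
    {"x": 0.08,"y": 0,"z": 0,"twist": 0},
    {"x": 0.14,"y": 0,"z": 0,"twist": 0},
    {"x": 0.2,"y": 0,"z": 0,"twist": 0},
    {"x": 0.2,"y": 0,"z": 0,"twist": 0}
  ]
}}

```text
t: 25.3
ee_pos: [0.5507, 0.1126, 0.062]
orientation: [[-0.945, 0.32, 0.064], [0.319, 0.947, -0.023], [-0.068, -0.001, -0.998]]
ft_force: [6.2, -2.3, -1.6]
gripper_width: 0.0106
```

```bash
python3 st.py; python3 chk.py
```

```text
25.3 along 0.48741871660534364 lat 0.2798514515422262 z 0.062015941205007835 Fal 6.5728032129563205 Flat -0.2255265658479635 Fz -1.639687289829369 tq [-0.44573797 -1.20029045  0.04468653] [-6.78808295e-02 -8.42375541e-04 -9.97693081e-01] 0.010614339455471444
rect ((506.87322998046875, 127.19960021972656), (37.29328536987305, 42.55988311767578), 71.73541259765625)
[(0.408, 179), (0.417, 3), (0.418, 85), (0.419, 231), (0.42, 210), (0.421, 208), (0.422, 195), (0.423, 198)]
bumper fwd [0.41503118 0.41751774]
```

Emit:
{"api": "drive_tool", "payload": {
  "rows": [
    {"x": 0.12,"y": 0,"z": 0.04,"twist": 0},
    {"x": 0.11,"y": 0,"z": 0.07,"twist": 0},
    {"x": 0.09,"y": 0,"z": 0.07,"twist": 0},
    {"x": 0.07,"y": 0,"z": 0.07,"twist": 0},
    {"x": 0.05,"y": 0,"z": 0.07,"twist": 0}
  ]
}}

```text
t: 25.85
ee_pos: [0.5508, 0.1126, 0.062]
orientation: [[-0.945, 0.32, 0.065], [0.32, 0.947, -0.023], [-0.069, -0.001, -0.998]]
ft_force: [3.4, -2.2, 6.3]
gripper_width: 0.0111
```

Emit:
{"api": "drive_tool", "payload": {
  "rows": [
    {"x": 0.03,"y": 0,"z": 0.02,"twist": 0},
    {"x": 0.01,"y": 0,"z": 0.02,"twist": 0},
    {"x": 0,"y": 0,"z": 0.02,"twist": 0}
  ]
}}

```text
t: 26.15
ee_pos: [0.5509, 0.1126, 0.062]
orientation: [[-0.945, 0.32, 0.065], [0.32, 0.947, -0.023], [-0.069, -0.001, -0.998]]
ft_force: [1.7, -1.3, 5.1]
gripper_width: 0.0106
```

```bash
python3 st.py; python3 chk.py
```

```text
26.15 along 0.4876415538087412 lat 0.2798930289419125 z 0.06198797592160251 Fal 1.9950213733616082 Flat -0.7548723766319909 Fz 5.08878096796594 tq [-0.40965366 -0.32116062 -0.02119599] [-6.92714770e-02 -7.07019757e-04 -9.97597596e-01] 0.010626196189585373
rect ((506.7271423339844, 127.26213073730469), (37.231136322021484, 42.24433898925781), 71.69364166259766)
[(0.408, 189), (0.418, 69), (0.419, 231), (0.42, 228), (0.421, 192), (0.422, 198), (0.423, 211), (0.424, 194)]
bumper fwd [0.41487696 0.41756554]
```

Emit:
{"api": "drive_tool", "payload": {
  "rows": [
    {"x": 0,"y": 0,"z": -0.01,"twist": 0},
    {"x": 0,"y": 0,"z": -0.01,"twist": 0},
    {"x": 0,"y": 0,"z": -0.01,"twist": 0}
  ]
}}

```text
t: 26.5
ee_pos: [0.5508, 0.1126, 0.062]
orientation: [[-0.945, 0.32, 0.065], [0.32, 0.947, -0.023], [-0.069, -0.001, -0.998]]
ft_force: [3.4, -2.0, 3.5]
gripper_width: 0.0106
```

Emit:
{"api": "drive_tool", "payload": {
  "rows": [
    {"x": 0,"y": 0,"z": 0,"twist": 0},
    {"x": 0,"y": 0,"z": 0,"twist": 0},
    {"x": 0,"y": 0,"z": 0,"twist": 0},
    {"x": 0,"y": 0,"z": 0,"twist": 0}
  ],
  "claw": -0.4
}}

```text
t: 26.9
ee_pos: [0.5503, 0.1128, 0.0616]
orientation: [[-0.945, 0.32, 0.064], [0.319, 0.947, -0.023], [-0.068, -0.001, -0.998]]
ft_force: [0.2, -0.8, -0.1]
gripper_width: 0.0255
```

```bash
python3 st.py; python3 chk.py; python3 chk.py|tail -1
python3 - <<'E'
from h import *
d=np.array([.9494,-.314]);n=np.array([.314,.9494])
# gap from side & scene: lock lug top height & hook end
for nm,box in [('side',(290,160,390,250)),('scene',(280,260,390,355))]:
    g=grab(nm);P=cloud(g,*box);al=P[:,:2]@d;la=P[:,:2]@n
    m=(abs(la-.279)<.008)&(P[:,2]>.018)&(P[:,2]<.04)&(al>.6);print(nm,'hook outer',np.percentile(al[m],[90,97,100]),'z',np.median(P[m,2]))
E
```

```text
26.9 along 0.4870198710142965 lat 0.27988612676676683 z 0.06157950329031141 Fal 0.4124987698269169 Flat -0.7479477496358142 Fz -0.0958918475885227 tq [-0.01058427  0.04088893  0.00276077] [-6.79884874e-02 -8.40247530e-04 -9.97685752e-01] 0.025532989063903392
rect ((507.021240234375, 127.14665222167969), (37.33123779296875, 42.85438537597656), 71.81036376953125)
[(0.407, 192), (0.418, 43), (0.419, 217), (0.42, 235), (0.421, 189), (0.422, 208), (0.423, 195), (0.424, 206)]
bumper fwd [0.4151021  0.41775944]
bumper fwd [0.41517788 0.41779493]
side hook outer [0.60714987 0.60745264 0.60758239] z 0.029563509981020086
scene hook outer [0.60702948 0.60727981 0.6076948 ] z 0.030643101756903046
```

Released and standing: yaw -18.2°, hook at the lip, bumper slightly compressed. Retreating straight up.

Emit:
{"api": "drive_tool", "payload": {
  "rows": [
    {"x": -0.06,"y": 0,"z": -0.8,"twist": 0},
    {"x": -0.13,"y": 0,"z": -2,"twist": 0},
    {"x": -0.27,"y": 0,"z": -4,"twist": 0},
    {"x": -0.5,"y": 0,"z": -7,"twist": 0},
    {"x": -0.8,"y": 0,"z": -11,"twist": 0},
    {"x": -0.9,"y": 0,"z": -13,"twist": 0},
    {"x": -0.9,"y": 0,"z": -13,"twist": 0}
  ]
}}

```text
t: 27.8
ee_pos: [0.5528, 0.1128, 0.1975]
orientation: [[-0.945, 0.32, 0.072], [0.319, 0.947, -0.023], [-0.076, 0.001, -0.997]]
ft_force: [0.6, 0.5, -0.5]
gripper_width: 0.0259
```

```bash
python3 st.py
python3 - <<'E'
from h import *
d=np.array([.9494,-.314]);n=np.array([.314,.9494])
for nm,box in [('side',(235,160,390,260)),('scene',(280,240,420,355)),('wrist',(220,0,420,345))]:
    g=grab(nm);P=cloud(g,*box);al=P[:,:2]@d;la=P[:,:2]@n;z=P[:,2]
    m=(abs(la-.279)<.006)&(al>.48)&(al<.498)&(z>.055)&(z<.09)
    q=(abs(la-.279)<.014)&(al>.423)&(al<.453)&(z>.07)&(z<.09)
    s=(abs(la-.279)<.016)&(abs(la-.279)>.011)&(al>.48)&(al<.5)&(z>.04)&(z<.056)
    print(nm,'lug',m.sum(),np.median(z[m]) if m.sum() else 0,'top',q.sum(),np.median(z[q]) if q.sum() else 0,'shoulder',s.sum(),np.median(z[s]) if s.sum() else 0)
    if nm=='wrist':
        for lo,hi,k in [(.07,.09,'rear')]:
            Q=P[(z>lo)&(z<hi)&(al>.41)&(al<.47)&(abs(la-.279)<.03)];print(cv2.minAreaRect((Q[:,:2]*1000).astype(np.float32)),np.percentile(Q[:,:2]@d,[.5,2]))
        b=(abs(la-.2795)<.006)&(z>.044)&(z<.06)&(al<.43)&(al>.38);print('bumper top along',np.percentile(al[b],[5,50,95,99]),b.sum())
        l=(abs(la-.279)<.014)&(al>.475)&(al<.505)&(z>.057)&(z<.08);print('lug center',np.percentile(al[l],[3,50,97]))
E
```

```text
27.8 along 0.4894436013992777 lat 0.2806425638815099 z 0.19753291660970038 Fal 0.43281873012006206 Flat 0.6222024356122954 Fz -0.5386992811498903 tq [ 0.01469748  0.06023698 -0.04829891] [-0.0756174   0.00141871 -0.9971359 ] 0.025920256018113357
side lug 27 0.06520579673116056 top 85 0.07865410155499153 shoulder 10 0.04687796467665317
scene lug 26 0.06641604655493916 top 96 0.08040511080240204 shoulder 22 0.0490879521905645
wrist lug 326 0.06724737138039358 top 1762 0.08084363218202285 shoulder 268 0.04874587123696672
((508.9137268066406, 126.52293395996094), (37.34809112548828, 50.536746978759766), 71.43541717529297) [0.41824998 0.419403  ]
bumper top along [0.38907545 0.40022242 0.41636442 0.41777022] 630
lug center [0.47565127 0.48563469 0.49750238]
```

```bash
python3 -c "
from workcell import manip
print(manip.finish_job())"
```

```text
the job is handed in; nothing more can be done
None
```

I hooked the farthest tape over the lip, drew it back to the bumper, locked it and released it, then handed the job in at about 28 s. Everything points to it being right, but the bumper contact is not proven directly.

**What happened along the way**
- **First draw:** it slowly pitched the tape nose-up, by about 1–2°. I ran the blade back in, let the tape settle flat, regripped it and drew again in one pull.
- **Locking:** I felt the bumper take about 5–6 N, then pressed the lock to a hard stop (22 N, then 32 N with no more travel).
- **After locking:** the press had nudged the case slightly forward. With the lock already down, I drew the case lightly back onto the bumper, eased off and released.

**Last checks**
- **Lock:** in all three cameras the lug top is about 14 mm below the case top, which means the lock is fully down. The tape stayed put when released.
- **Squareness:** the tape's yaw is about -18.5°, against the jig's -18.3°. The blade and case look level.
- **Hook:** it is at the lip. The two cameras put it within about 2 mm of the first lip estimate.
- **Bumper:** the case back measured 0.4182 m and the bumper front 0.4178 m along the jig. That agrees with contact, but depth noise is about 0.5 mm. I am relying mainly on the forces felt during the last pull, and a gap of a few tenths of a millimetre cannot be ruled out.

I saw nothing else touched, but took no final picture of the rest of the bench.

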